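# Turn the gingerbread panel base-up with the turner

### The arm

A 6-joint arm with a two-finger parallel gripper is mounted at the origin on the work surface. World frame = base frame: x ahead of the robot, y to its left, z up, the work surface at z = 0. Lengths are in m, angles in degrees, forces in N, time in s.
With the tool pointing down it reaches from about 0.275 to 0.875 m from the base axis. Payload 12.5 kg.
Tool frame: the origin (TCP) lies on the centre line of the jaws, within the pads' length; the fingertips stand 25 mm ahead of it and the grasp point (between the pads) lies 6 mm ahead of it; z points along the fingers, y is the line along which they close (so a half turn about z gives the same grasp; the last joint's range is limited). The gripper opens to 85 mm and grips with 20 to 120 N. Pads are 22 mm wide; open, the fingers measure 114 mm over their backs; the gripper's body (76 mm by 85 mm) begins 54 mm behind the grasp point. The pads swing forward as they close: fully open they stand 13 mm farther back than shut.
Start: joints at [61.215, 20.094, 94.641, -0, 65.266, -4.847], TCP at [0.223, 0.503, 0.217] pointing down, gripper open.
Joint ranges: [-157.81, 157.81], [-45, 120.19], [0.68, 151.7], [-89.99, 269.99], [4.06, 180], [-164.3, 164.3]. Speed limits (degrees/s): [127.2, 127.2, 159.86, 180, 180, 180].

### API

Orientations are given as [roll, pitch, yaw] about the fixed x, y, z axes, in that order (R = Rz(yaw) Ry(pitch) Rx(roll)).
In Python, from plant import r, read_camera, job_done, models gives the robot as it stands.
- The arm moves only by the tool carry_out, never from a script. Its argument "commands" is a list of rows, each an object of numbers: "x", "y", "z": the shift along the world's x, y, z in cm; "spin": the turn about the world's z in degrees. A call has 1 to 10 rows; each row shifts and turns the commanded pose from where the row before left it; what a row does not reach is not made up. A row lasts 1/8 s, in which the tool goes at most 62.5 mm and 10.7 degrees, less where a joint would pass 70% of its speed; a pose out of reach is approached as far as the arm can. A call with a gripper value outside its range is refused whole. "hand" is the finger opening in cm, from 0 to 8.54, set as the call begins (left out, the last holds). The fingers move at their own pace and stop on an object; "grip_force" is the grip in N (left out, the last holds). Time passes only in rows, so rows that do not move let the fingers close. It gives the time, the measured TCP pose, the force, the opening and the grip force at its end, in the units of the state.
- r.state(): the state, without advancing time (a new reading comes with each control period).
- read_camera(name): name is "scene" or "top" or "wrist"; returns a dict with "image" (420x560x3 uint8, red, green, blue), "fx", "fy", "cx", "cy" (pixels), "k1" (the pictures are not rectified: a ray, as slopes to the right and down, at radius r is drawn at 1 + k1 r^2 times it, then the intrinsics apply), "rvec" (rotation vector, rad) and "tvec" (3), from world to camera coordinates, as OpenCV has them. Camera axes: x right, y down, z forward; pixel columns grow to the right and rows downward; lengths in m; the calibration is good to about 2 mm. A picture is of the moment at which its call begins. There is no depth.
- job_done(): hands the job in; it is judged then, once.
Trained networks look in a picture, given as the dict that the camera call returned (one of the last four; its "shot" number tells which), for a name from the list of things; names that differ only in an ending like _2 or _b are one class to them, and where a whole thing is asked for, a point or a joint stands for the part that bears it (a point fixed in the world has none). Each returns a list of dicts, best first, with "confidence" (0 to 1); they miss things now and then, are a little off and sometimes report something else, mostly with a low value. They report only what shows in the picture. A call takes as long as a camera call. They do not tell look-alikes from the thing itself.
- models.search_frame(picture, thing): "point" ([x, y, z] in m, in the coordinates of the camera as it stood for that picture, good to about 4 mm: the middle of the surface that is visible of it).
- models.mark_of(picture, thing): "point" ([x, y, z] in m, in the coordinates of the camera as it stood for that picture, good to about 4 mm: a listed point, or the origin of a listed thing).
The state is a dict: "time": time; "joint_positions": joint angles; "qvel": joint speeds; "joint_efforts": joint torques, N m; "tool_pos": TCP position; "tcp_rot": TCP orientation; "contact_force": force on the tool from outside, world axes, zero at the start; "wrist_torque": the same for the moment, N m; "gripper_width": finger opening in m; "finger_force": force on a finger pad.
Only numpy, scipy, OpenCV 4.12 (cv2) and the standard library are available. Lean on these libraries where they do the work, as an engineer would, in place of code of your own. Each camera call takes 0.05 s, during which the arm holds its last target. There are 200 camera calls.

### The job

Take the turner out of the utensil pan, slide its blade all the way under the rectangular gingerbread panel, up to the sheet's raised lip, and let go of it there to change your grip. Take the handle again at a slant and flip the panel with a quick turn of the wrist, low over the sheet, so that it lies flat and base-up on the cookie sheet; then lay the turner down flat, clear of the panel. Keep the fingers off the panel and leave the other biscuits and tools where they are.

Things in the scene. Friction and masses are not known exactly. Their poses are not given: they have to be found in the camera images.
- sheet: Grey metal cookie sheet fixed on the counter, 360 (own x) by 330 (y) mm. Origin: centre of its underside; its flat top is 3 mm higher. Three edges are flat and open; along its -y end runs a raised lip, inner face at y = -160 mm, top 15 mm above the origin. A bevelled biscuit is pushed along by a blade until the lip stops it; then the blade slides under.
- panel_center (a point): Gingerbread panel, loose, the only rectangular biscuit: 84 (own x) by 100 (own y) by 10 mm, about 120 g. The point is its centre, 5 mm above its underside. Own z points out of its top face (scored window, docking holes; the base is plain), up at the start. Its -y edge lies 8 to 30 mm from the sheet's lip, nearly parallel. Lower edges bevelled 8 mm in, 4.5 mm up.
- turner_blade (a point): Cranked dark steel turner (spatula), loose, 200 g. The point: middle of the blade's upper face, 2 mm above its underside. Own x runs from handle to front edge, z out of the upper face. Blade 104 mm long (52 each way), 74 wide, 2 thick, ground sharp over the front 25 mm; a neck climbs from its rear edge to the handle. Let go on a level surface it rests flat on its blade, handle in the air.
- turner_grip (a point): Where the turner's handle is best gripped: 122 mm behind the blade's middle, 55 mm above the blade's underside, on the handle's axis. The handle is a round white bar, 25 mm in diameter, along own x (parallel to the blade), from 38 mm ahead of this point to 67 mm behind it; it can be gripped at any slant about its axis. Axes as for the blade.
- pan: Steel utensil pan fixed on the counter, 325 (x) by 170 (y) by 65 mm high, walls and floor 4 mm thick, open above. Origin: centre of its underside. The turner starts in it, blade towards the pan's +x end, its handle 59 mm above the counter. Biscuits start to slide on a blade tipped past about 30 degrees, and stop when their low edge meets the sheet.
- round_a: Small round biscuit, 65 mm across, 10 mm thick, loose on the sheet's -x side (nearer the robot); to be left alone. Origin: centre of its underside.
- round_b: A second such round biscuit, also on the sheet's -x side; to be left alone. Origin: centre of its underside.
- dredger: Aluminium sugar dredger, 68 mm across, 112 mm high, with a side handle, to the right of the sheet; to be left alone. Origin: centre of its underside.
- palette_knife: Straight palette knife lying flat to the right of the sheet, 300 mm long, 20 mm high; to be left alone. Origin: on its underside, where the handle meets the blade.
- cutter: Plain steel ring cutter, 84 mm across, 35 mm high, left of the pan; to be left alone. Origin: centre of its underside.
There are look-alikes about, which are no part of the job. What is shaped like the part that bears panel_center but pink or yellow is not meant.

How it is judged:
By the outcome, as a careful person would: the job done as asked, in the order asked, and still so for the second after the job is handed in, with the robot touching nothing.
It also fails if it takes over 64 s, if anything falls off the work surface, if the arm or the gripper's body presses on something with over 40 N, if the wrist force passes 120 N, or if a joint passes its speed limit or range.

## Working session

There is one attempt and no reset: what is moved stays moved. The work goes in short steps, Python scripts to look and compute and a tool call to move; the robot and the scene stay as the last step left them, time stands still between calls to the robot, and variables do not carry over. Pictures are saved under pics/ and viewed, at most 10 in all, crops included, and the job is handed in when it is done.

Besides the shell and the picture viewer there is one more tool, called by a JSON object that holds its "name" and its "arguments", one argument or row to a line. carry_out: Moves the arm, as the interface text tells. Its arguments: {"type":"object","properties":{"commands":{"type":"array","items":{"type":"object","properties":{"x":{"type":"number"},"y":{"type":"number"},"z":{"type":"number"},"spin":{"type":"number"}}}},"hand":{"type":"number"},"grip_force":{"type":"number"}},"required":["commands"]}

```bash
ls -la; mkdir -p pics; cat > h.py <<'E'
import numpy as np,cv2
from plant import r,read_camera,job_done,models
def world(p,pt):
    R=cv2.Rodrigues(np.array(p["rvec"],float))[0]
    return R.T@(np.array(pt)-np.array(p["tvec"]).ravel())
def save(p,n,crop=None,s=1):
    im=p["image"][:,:,::-1]
    if crop: im=im[crop[1]:crop[3],crop[0]:crop[2]]
    if s!=1: im=cv2.resize(im,None,fx=s,fy=s,interpolation=cv2.INTER_CUBIC)
    cv2.imwrite("pics/"+n,im)
def pix(p,w):
    R=cv2.Rodrigues(np.array(p["rvec"],float))[0]
    c=R@np.array(w)+np.array(p["tvec"]).ravel(); a=c[:2]/c[2]; a=a*(1+p["k1"]*(a@a))
    return np.array([p["fx"]*a[0]+p["cx"],p["fy"]*a[1]+p["cy"]])
def ray(p,uv,z):
    a=np.array([(uv[0]-p["cx"])/p["fx"],(uv[1]-p["cy"])/p["fy"]]); b=a.copy()
    for _ in range(20): b=a/(1+p["k1"]*(b@b))
    R=cv2.Rodrigues(np.array(p["rvec"],float))[0]
    d=R.T@np.array([b[0],b[1],1]); o=-R.T@np.array(p["tvec"]).ravel()
    return o+d*(z-o[2])/d[2]
E
python3 - <<'E'
from h import *
print({k:np.round(v,4) for k,v in r.state().items()})
for c in("scene","top"):
    p=read_camera(c); save(p,c+"0.png")
    R=cv2.Rodrigues(np.array(p["rvec"],float))[0]; print(c,-R.T@np.array(p["tvec"]).ravel())
    for t in "sheet panel_center turner_blade turner_grip pan round_a dredger palette_knife cutter".split():
        print(t,[(np.round(world(p,d["point"]),3).tolist(),round(d["confidence"],2),pix(p,world(p,d["point"])).round().tolist()) for d in models.mark_of(p,t)[:3]])
E
```

```text
total 12
drwxr-xr-x  3 agent agent 4096 Dec  3 08:39 .
drwxr-xr-x 23 root  root  4096 Dec  3 08:39 ..
drwxr-xr-x  2 agent agent 4096 Dec  3 08:39 pics
{'time': np.float64(0.0), 'joint_positions': array([ 6.12157e+01,  2.01243e+01,  9.46765e+01,  2.10000e-03,
        6.52638e+01, -4.84700e+00]), 'qvel': array([-0.0605, -0.0063,  0.0981,  0.0289, -0.0776, -0.0571]), 'joint_efforts': array([-2.80000e-03, -5.06112e+01, -2.91415e+01, -2.00000e-04,
        4.50000e-03, -0.00000e+00]), 'tool_pos': array([0.223 , 0.5024, 0.2163]), 'tcp_rot': array([-1.799357e+02, -7.300000e-03,  1.560618e+02]), 'contact_force': array([-0.2577,  0.7276, -0.6854]), 'wrist_torque': array([ 0.0553,  0.0008, -0.0405]), 'finger_force': np.float64(0.0), 'gripper_width': np.float64(0.0854)}
scene [1.09077144 0.21662406 1.05949696]
sheet [([0.533, -0.196, -0.003], 0.7, [229.0, 209.0])]
panel_center [([0.819, 0.083, 0.007], 0.98, [272.0, 324.0]), ([0.204, -0.298, 0.004], 0.64, [245.0, 129.0]), ([0.497, -0.269, 0.006], 0.6, [213.0, 192.0])]
turner_blade [([0.617, 0.316, 0.005], 0.73, [376.0, 291.0])]
turner_grip [([0.4
[... 474 characters left out ...]
0.35979203 -0.02781781  1.30075367]
sheet [([0.534, -0.195, -0.0], 0.93, [340.0, 205.0])]
panel_center [([0.205, -0.295, 0.006], 0.96, [377.0, 315.0]), ([0.492, -0.273, 0.009], 0.92, [367.0, 218.0]), ([0.82, 0.084, 0.011], 0.89, [247.0, 114.0])]
turner_blade []
turner_grip [([0.497, 0.292, 0.058], 0.61, [174.0, 217.0])]
pan [([0.558, 0.305, 0.005], 0.89, [174.0, 199.0])]
round_a [([0.411, -0.069, 0.003], 0.78, [299.0, 246.0]), ([0.373, -0.267, -0.001], 0.72, [365.0, 258.0])]
dredger [([0.507, -0.573, -0.002], 0.86, [463.0, 211.0])]
palette_knife [([0.446, -0.479, 0.001], 0.57, [434.0, 232.0])]
cutter [([0.473, 0.54, 0.004], 0.66, [98.0, 228.0]), ([0.532, -0.196, -0.0], 0.43, [340.0, 205.0])]
```

View pics/top0.png

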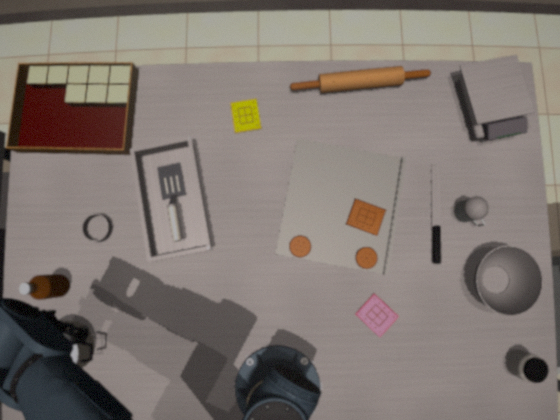

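View pics/scene0.png

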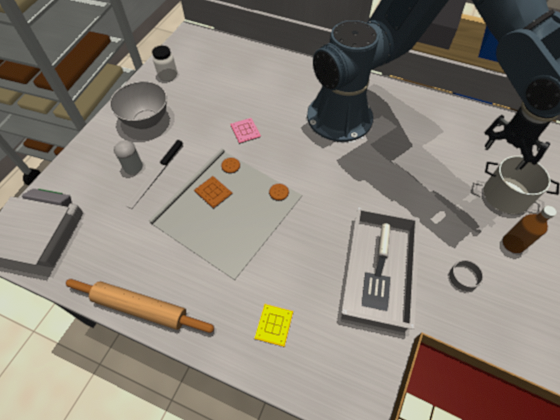

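{"name": "carry_out", "arguments": {
  "commands": [
    {"z":6},
    {"z":6},
    {"z":6},
    {"z":6},
    {"z":6},
    {"z":6},
    {"z":6},
    {"z":6},
    {"z":6},
    {"z":6}
  ]
}}

```text
schema error: expected keys x, y, z, spin
```

{"name": "carry_out", "arguments": {
  "commands": [
    {"x":0,"y":0,"z":6,"spin":0},
    {"x":0,"y":0,"z":6,"spin":0},
    {"x":0,"y":0,"z":6,"spin":0},
    {"x":0,"y":0,"z":6,"spin":0},
    {"x":0,"y":0,"z":6,"spin":0},
    {"x":0,"y":0,"z":6,"spin":0},
    {"x":0,"y":0,"z":6,"spin":0},
    {"x":0,"y":0,"z":6,"spin":0},
    {"x":0,"y":0,"z":6,"spin":0},
    {"x":0,"y":0,"z":6,"spin":0}
  ]
}}

```text
time: 2.25
tool_pos: [0.2156, 0.4846, 0.7419]
tcp_rot: [179.3, -0.0, 156.1]
contact_force: [2.6, 4.3, 55.1]
gripper_width: 0.0851
finger_force: 0.0
```

{"name": "carry_out", "arguments": {
  "commands": [
    {"x":0,"y":0,"z":6,"spin":0},
    {"x":0,"y":0,"z":6,"spin":0},
    {"x":0,"y":0,"z":6,"spin":0},
    {"x":0,"y":0,"z":6,"spin":0}
  ]
}}

```text
time: 2.75
tool_pos: [0.1765, 0.3971, 0.8127]
tcp_rot: [174.6, 0.0, 156.1]
contact_force: [0.3, -0.6, -1.0]
gripper_width: 0.0854
finger_force: 0.0
```

```bash
python3 -c "
from h import *
print({k:np.round(v,3).tolist() for k,v in r.state().items()})"
```

```text
{'time': 2.75, 'joint_positions': [59.498, 23.132, 0.705, 1.237, 150.786, -5.46], 'qvel': [-3.277, -14.847, 0.312, 2.588, 6.793, -0.847], 'joint_efforts': [0.596, -39.071, -16.73, -0.064, -0.477, 0.022], 'tool_pos': [0.177, 0.397, 0.813], 'tcp_rot': [174.594, 0.014, 156.066], 'contact_force': [0.293, -0.572, -1.017], 'wrist_torque': [-0.004, -0.018, -0.065], 'finger_force': 0.0, 'gripper_width': 0.085}
```

{"name": "carry_out", "arguments": {
  "commands": [
    {"x":0,"y":0,"z":6,"spin":0},
    {"x":0,"y":0,"z":6,"spin":0},
    {"x":0,"y":0,"z":6,"spin":0},
    {"x":0,"y":0,"z":6,"spin":0},
    {"x":0,"y":0,"z":6,"spin":0},
    {"x":0,"y":0,"z":6,"spin":0}
  ]
}}

```text
time: 3.5
tool_pos: [0.1326, 0.298, 0.8714]
tcp_rot: [168.5, 0.0, 156.1]
contact_force: [-0.4, 0.1, -0.8]
gripper_width: 0.0857
finger_force: 0.0
```

{"name": "carry_out", "arguments": {
  "commands": [
    {"x":0,"y":0,"z":-6,"spin":0},
    {"x":0,"y":0,"z":-6,"spin":0},
    {"x":0,"y":0,"z":-6,"spin":0}
  ]
}}

```text
time: 3.88
tool_pos: [0.1356, 0.3046, 0.7851]
tcp_rot: [168.5, -0.2, 156.0]
contact_force: [1.3, -0.0, 0.8]
gripper_width: 0.0852
finger_force: 0.0
```

```bash
python3 - <<'E'
from h import *
from scipy.optimize import least_squares
s=r.state(); print({k:np.round(s[k],3).tolist() for k in("time","joint_positions","tool_pos","tcp_rot")})
D=[([61.2157,20.1243,94.6765,.0021,65.2638],[.223,.5024,.2163]),([59.498,23.132,.705,1.237,150.786],[.1765,.3971,.8127]),(s["joint_positions"][:5],s["tool_pos"])]
def f(x):
    o,h,a,b,L=x;e=[]
    for q,p in D:
        q=np.radians(q);t=q[1]+q[2]
        e+=[o+a*np.sin(q[1])+b*np.sin(t)+L*np.sin(t+q[4])-np.hypot(p[0],p[1]),h+a*np.cos(q[1])+b*np.cos(t)+L*np.cos(t+q[4])-p[2]]
    return e
for q,p in D: print(np.degrees(np.arctan2(p[1],p[0]))-q[0])
for L in(.2,.25,.3,.35):
  R=least_squares(f,[0,.4,.4,.4,L]);print(R.x.round(4),np.abs(R.fun).max())
E
```

```text
{'time': 3.875, 'joint_positions': [56.13, -4.023, 43.132, 2.844, 129.518, -7.847], 'tool_pos': [0.136, 0.305, 0.785], 'tcp_rot': [168.456, -0.23, 156.028]}
4.849328576641014
6.538172307706397
9.878240151315417
[-0.0515  0.5993  0.5889  0.4439  0.7493] 0.011870554425535529
[-0.0515  0.5993  0.5889  0.4439  0.7493] 0.011870556704014379
[-0.0515  0.5993  0.5889  0.4439  0.7493] 0.011870554203515682
[-0.0515  0.5993  0.5889  0.4439  0.7493] 0.011870554584627935
```

{"name": "carry_out", "arguments": {
  "commands": [
    {"x":3.6,"y":-0.1,"z":-4.8,"spin":3.3},
    {"x":3.6,"y":-0.1,"z":-4.8,"spin":3.3},
    {"x":3.6,"y":-0.1,"z":-4.8,"spin":3.3},
    {"x":3.6,"y":-0.1,"z":-4.8,"spin":3.3},
    {"x":3.6,"y":-0.1,"z":-4.8,"spin":3.3},
    {"x":3.6,"y":-0.1,"z":-4.8,"spin":3.3},
    {"x":3.6,"y":-0.1,"z":-4.8,"spin":3.3},
    {"x":3.6,"y":-0.1,"z":-4.8,"spin":3.3},
    {"x":3.6,"y":-0.1,"z":-4.8,"spin":3.3},
    {"x":3.6,"y":-0.1,"z":-4.8,"spin":3.3}
  ]
}}

```text
time: 5.12
tool_pos: [0.4967, 0.2946, 0.3047]
tcp_rot: [168.5, -0.2, -170.9]
contact_force: [0.4, 0.1, 0.4]
gripper_width: 0.0856
finger_force: 0.0
```

```bash
cat > kin.py <<'E'
import numpy as np
from scipy.spatial.transform import Rotation as Ro
from scipy.optimize import least_squares
D=[([61.2157,20.1243,94.6765,.0021,65.2638,-4.847],[.223,.5024,.2163],[-179.9357,-.0073,156.0618]),
([59.498,23.132,.705,1.237,150.786,-5.46],[.1765,.3971,.8127],[174.594,.014,156.066]),
([56.13,-4.023,43.132,2.844,129.518,-7.847],[.1356,.3046,.7851],[168.456,-.23,156.028])]
def fk(x,q):
    o,d,h,a,e,b,L,l1=x; q=np.radians(q)
    Y=lambda t:Ro.from_euler('y',t); Z=lambda t:Ro.from_euler('z',t)
    R=Z(q[0]); p=R.apply([o,d,h]); R=R*Y(q[1]); p=p+R.apply([0,0,a]); R=R*Y(q[2]); p=p+R.apply([e,0,b])
    R=R*Z(q[3])*Y(q[4]); p=p+R.apply([0,l1,L]); R=R*Z(q[5]); return p,R
def fit(D):
    f=lambda x:np.concatenate([fk(x,q)[0]-p for q,p,_ in D]+[1e-3*(x-[0,.04,.2,.45,0,.4,.25,0])])
    return least_squares(f,[0,.04,.2,.45,0,.4,.25,0])
E
python3 - <<'E'
from h import *; import kin
s=r.state(); print({k:np.round(s[k],3).tolist() for k in("time","joint_positions","tool_pos","tcp_rot")})
kin.D.append((s["joint_positions"],s["tool_pos"],s["tcp_rot"]))
R=kin.fit(kin.D);print(R.x.round(4),np.abs(R.fun).max())
for q,p,e in kin.D:
    Rr=kin.fk(R.x,q)[1]; M=kin.Ro.from_euler('xyz',e,degrees=True); print((Rr.inv()*M).as_euler('xyz',degrees=True).round(2))
p=read_camera("wrist"); save(p,"w1.png")
for t in("turner_grip","turner_blade","pan"):
    print(t,[(np.round(world(p,d["point"]),4).tolist(),round(d["confidence"],2),pix(p,world(p,d["point"])).round().tolist()) for d in models.mark_of(p,t)[:2]])
E
```

```text
{'time': 5.125, 'joint_positions': [20.572, 17.152, 86.903, 11.76, 74.171, -81.553], 'tool_pos': [0.497, 0.295, 0.305], 'tcp_rot': [168.504, -0.225, -170.895]}
[ 0.000e+00  4.670e-02  2.588e-01  4.872e-01  4.070e-02  4.378e-01
  2.794e-01 -2.000e-04] 5.883010313965148e-05
[ 0. -0. 90.]
[-0. -0. 90.]
[-0. -0. 90.]
[-0. -0. 90.]
turner_grip [([0.4923, 0.2933, 0.0614], 0.73, [244.0, 171.0])]
turner_blade [([0.6131, 0.3154, 0.0073], 0.82, [246.0, 241.0])]
pan [([0.5474, 0.3057, -0.0008], 0.93, [244.0, 199.0]), ([0.4682, 0.5421, -0.0001], 0.75, [393.0, 167.0])]
```

View pics/w1.png

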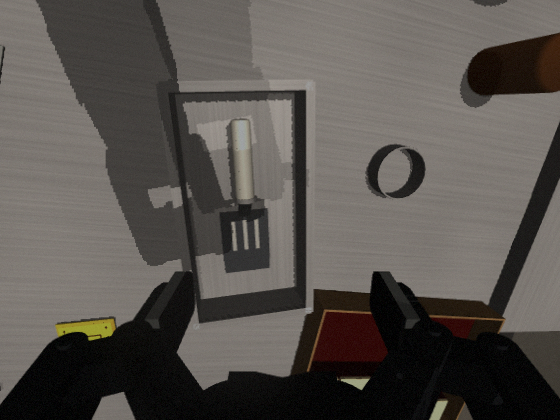

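```bash
python3 - <<'E'
from h import *
p=read_camera("wrist")
a,b=ray(p,(241,121),.06),ray(p,(245.5,200),.06)
c,d=ray(p,(247.5,270),.006),ray(p,(244,209),.006)
print(a,b,c,d,[np.degrees(np.arctan2(v[1],v[0])) for v in(b-a,c-d,c-a)],np.linalg.norm(b-a),np.linalg.norm(c-d))
E
```

```text
[0.42964196 0.28305876 0.06      ] [0.52992132 0.30056403 0.06      ] [0.66338893 0.32445042 0.006     ] [0.5594663  0.30660059 0.006     ] [np.float64(9.902067687076867), np.float64(9.746064209065217), np.float64(10.041779157995789)] 0.10179579315929063 0.10544443354694277
```

{"name": "carry_out", "arguments": {
  "commands": [
    {"x":-0.3,"y":-0.2,"z":-4,"spin":0.9},
    {"x":0,"y":0,"z":-5,"spin":0},
    {"x":0,"y":0,"z":-5,"spin":0},
    {"x":0,"y":0,"z":-5,"spin":0},
    {"x":0,"y":0,"z":-4,"spin":0},
    {"x":0,"y":0,"z":-0.9,"spin":0},
    {"x":0,"y":0,"z":0,"spin":0}
  ],
  "hand": 8.5
}}

```text
time: 6.25
tool_pos: [0.4934, 0.2936, 0.0691]
tcp_rot: [168.5, -0.1, -170.1]
contact_force: [-0.3, -0.8, 0.2]
gripper_width: 0.085
finger_force: 0.0
```

{"name": "carry_out", "arguments": {
  "commands": [
    {"x":0,"y":0,"z":0,"spin":0},
    {"x":0,"y":0,"z":0,"spin":0},
    {"x":0,"y":0,"z":0,"spin":0},
    {"x":0,"y":0,"z":0,"spin":0}
  ],
  "hand": 1.5,
  "grip_force": 100
}}

```text
time: 6.75
tool_pos: [0.4928, 0.2931, 0.0675]
tcp_rot: [168.5, -0.2, -170.1]
contact_force: [-0.2, 0.0, 0.3]
gripper_width: 0.0152
finger_force: 0.0
```

```bash
python3 - <<'E'
from h import *
s=r.state();print(s["gripper_width"],s["finger_force"],s["time"])
p=read_camera("wrist"); save(p,"w2.png")
E
```

```text
0.015209342097023133 0.0 6.75
```

View pics/w2.png

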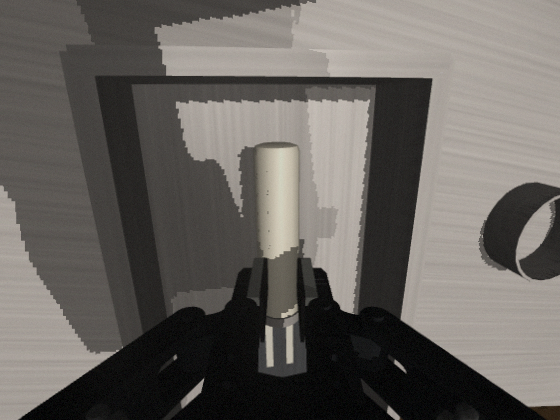

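{"name": "carry_out", "arguments": {
  "commands": [
    {"x":0,"y":0,"z":0,"spin":0},
    {"x":0,"y":0,"z":0,"spin":0},
    {"x":0,"y":0,"z":0,"spin":0}
  ],
  "hand": 0
}}

```text
time: 7.18
tool_pos: [0.4927, 0.293, 0.0672]
tcp_rot: [168.5, -0.2, -170.1]
contact_force: [0.5, -0.4, -0.0]
gripper_width: -0.0
finger_force: 0.0
```

```bash
python3 - <<'E'
from h import *
p=read_camera("wrist")
R=cv2.Rodrigues(np.array(p["rvec"],float))[0]; print("cam",-R.T@np.array(p["tvec"]).ravel(),"view",R[2],p["fx"])
for t in("turner_grip",): print([(np.round(world(p,d["point"]),4).tolist(),d["confidence"]) for d in models.mark_of(p,t)])
for z in(.02,.04,.06,.07): print(z,ray(p,(277,148),z),np.linalg.norm(ray(p,(256,150),z)-ray(p,(299,150),z)))
s=r.state(); M=__import__('kin').Ro.from_euler('xyz',s["tcp_rot"],degrees=True).as_matrix()
tip=s["tool_pos"]+M[:,2]*.025; print("tip",tip,pix(p,tip))
p=read_camera("scene"); print(pix(p,tip)); save(p,"s2.png",(300,150,460,330),3.3)
E
```

```text
cam [0.4158062  0.24838915 0.22104411] view [ 0.28160225  0.24005989 -0.92901638] 310.2599786791045
[([0.4942, 0.292, 0.0623], 0.79)]
0.02 [0.43465825 0.28968726 0.02      ] 0.02858766180426235
0.04 [0.43278284 0.2855789  0.04      ] 0.025743742432773175
0.06 [0.43090742 0.28147054 0.06      ] 0.022899823061283946
0.07 [0.42996972 0.27941636 0.07      ] 0.02147786337553936
tip [0.491749   0.29787203 0.04267235] [281.30601837 243.40974668]
[384.6608103  246.54580386]
```

View pics/s2.png

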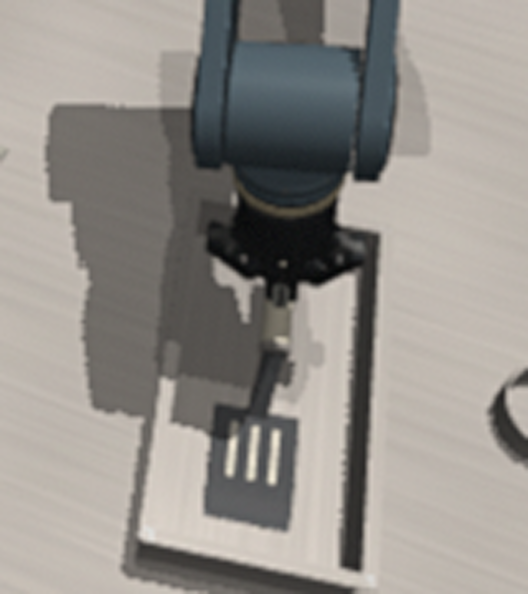

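```bash
python3 - <<'E'
from h import *
p=read_camera("wrist")
s=r.state(); M=__import__('kin').Ro.from_euler('xyz',s["tcp_rot"],degrees=True).as_matrix()
for k in(-.02,-.01,0,.01,.02,.025,.03): print(k,pix(p,s["tool_pos"]+M[:,2]*k).round(1))
print(pix(p,[.4935,.2945,.0715]))
save(p,"w3.png",(200,200,360,320),5)
E
```

```text
-0.02 [281.2 281.2]
-0.01 [281.2 271.1]
0 [281.3 262.2]
0.01 [281.3 254.1]
0.02 [281.3 246.9]
0.025 [281.3 243.5]
0.03 [281.4 240.3]
[285.11771196 267.14252281]
```

View pics/w3.png

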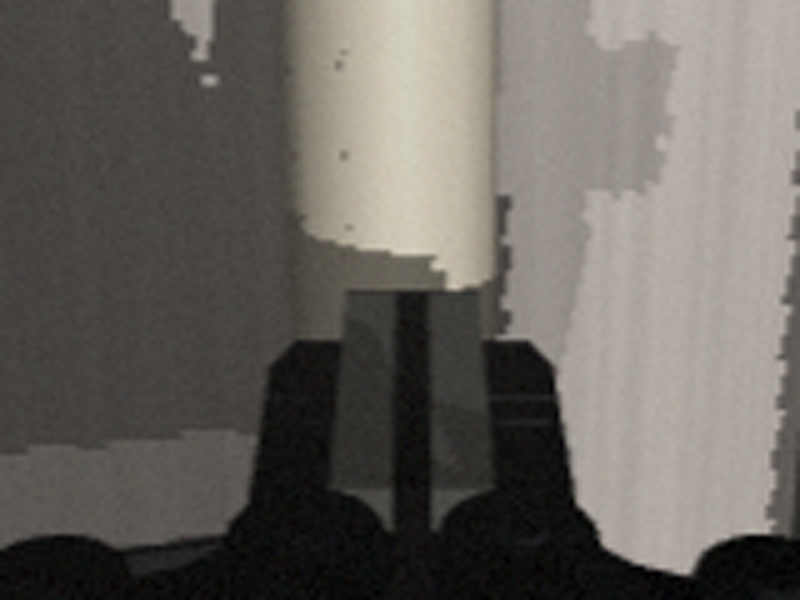

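{"name": "carry_out", "arguments": {
  "commands": [
    {"x":0,"y":0,"z":0,"spin":0},
    {"x":0,"y":0,"z":0,"spin":0},
    {"x":0,"y":0,"z":0,"spin":0},
    {"x":0,"y":0.1,"z":-1,"spin":0},
    {"x":0,"y":0.1,"z":-1,"spin":0},
    {"x":0,"y":0,"z":0,"spin":0}
  ],
  "hand": 6
}}

```text
time: 8.12
tool_pos: [0.4921, 0.2949, 0.046]
tcp_rot: [168.6, -0.3, -170.1]
contact_force: [-0.6, -0.0, 0.1]
gripper_width: 0.0603
finger_force: 0.0
```

{"name": "carry_out", "arguments": {
  "commands": [
    {"x":0,"y":0,"z":0,"spin":0},
    {"x":0,"y":0,"z":0,"spin":0},
    {"x":0,"y":0,"z":0,"spin":0},
    {"x":0,"y":0,"z":0,"spin":0}
  ],
  "hand": 1.5,
  "grip_force": 100
}}

```text
time: 8.62
tool_pos: [0.4927, 0.2951, 0.0475]
tcp_rot: [168.5, -0.2, -170.1]
contact_force: [-1.3, -0.9, 2.7]
gripper_width: 0.0183
finger_force: 95.1
```

{"name": "carry_out", "arguments": {
  "commands": [
    {"x":0,"y":0,"z":0,"spin":0},
    {"x":0,"y":0,"z":0,"spin":0},
    {"x":0.1,"y":0,"z":-0.6,"spin":0},
    {"x":0.1,"y":0,"z":-0.6,"spin":0},
    {"x":0,"y":0,"z":0,"spin":0}
  ],
  "hand": 4
}}

```text
time: 9.25
tool_pos: [0.4945, 0.2949, 0.0345]
tcp_rot: [168.5, -0.3, -170.1]
contact_force: [0.4, -0.3, 0.4]
gripper_width: 0.0401
finger_force: 0.0
```

```bash
python3 - <<'E'
from h import *
s=r.state();print(s["contact_force"],s["tool_pos"],s["gripper_width"])
p=read_camera("wrist"); save(p,"w4.png",(140,100,420,340),2.5)
for t in("turner_grip","turner_blade"): print([(np.round(world(p,d["point"]),4).tolist(),d["confidence"]) for d in models.mark_of(p,t)])
E
```

```text
[ 0.4113703  -0.32911376  0.43413821] [0.49447335 0.29486713 0.03449351] 0.04008846548004917
[([0.4931, 0.2955, 0.0605], 0.65)]
[([0.6132, 0.319, 0.0061], 0.81)]
```

View pics/w4.png

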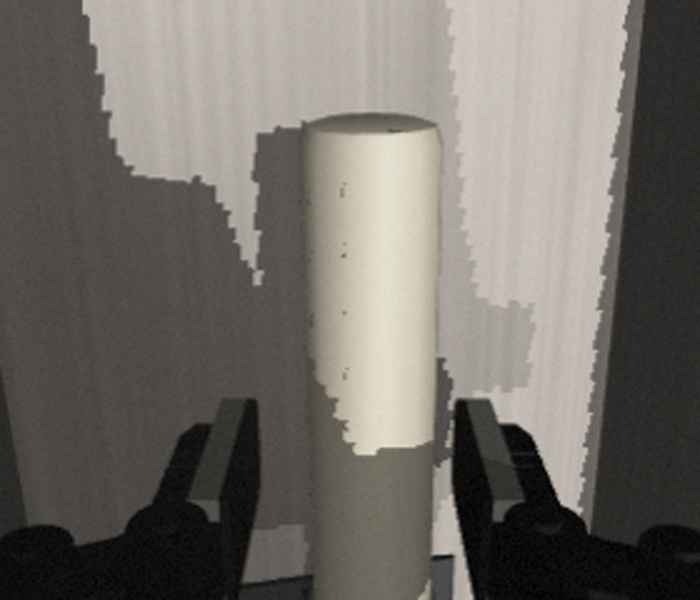

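{"name": "carry_out", "arguments": {
  "commands": [
    {"x":0,"y":0,"z":0,"spin":0},
    {"x":0,"y":0,"z":0,"spin":0},
    {"x":0,"y":0,"z":0,"spin":0}
  ],
  "hand": 1.5,
  "grip_force": 110
}}

```text
time: 9.78
tool_pos: [0.4948, 0.2951, 0.0355]
tcp_rot: [168.5, -0.2, -170.1]
contact_force: [-1.4, -0.7, 3.5]
gripper_width: 0.0216
finger_force: 107.3
```

{"name": "carry_out", "arguments": {
  "commands": [
    {"x":0,"y":0,"z":1,"spin":0},
    {"x":0,"y":0,"z":2,"spin":0},
    {"x":0,"y":0,"z":3,"spin":0},
    {"x":0,"y":0,"z":3,"spin":0},
    {"x":0,"y":0,"z":3,"spin":0},
    {"x":0,"y":0,"z":2,"spin":0}
  ]
}}

```text
time: 10.52
tool_pos: [0.4948, 0.295, 0.177]
tcp_rot: [168.5, -0.2, -170.1]
contact_force: [0.5, -0.3, -1.8]
gripper_width: 0.0214
finger_force: 107.5
```

```bash
python3 - <<'E'
from h import *
s=r.state();print(s["tool_pos"],s["gripper_width"],s["finger_force"])
for c in("scene","top"):
    p=read_camera(c)
    hsv=cv2.cvtColor(p["image"],cv2.COLOR_RGB2HSV)
    m=((hsv[...,0]<16)&(hsv[...,1]>110)&(hsv[...,2]>70)).astype(np.uint8)
    n,l,st,ce=cv2.connectedComponentsWithStats(m)
    for i in range(1,n):
        if st[i,4]<150 or st[i,4]>4000: continue
        w=ray(p,ce[i],.012)
        if not(.3<w[0]<.75 and -.45<w[1]<.05): continue
        k=cv2.convexHull(cv2.findContours((l==i).astype(np.uint8),0,1)[0][0])[:,0,:]
        W=np.array([ray(p,u,.011)[:2] for u in k],np.float32)*1000
        print(c,ce[i].round(),st[i,4],w.round(3),cv2.minAreaRect(W))
    for t in("turner_grip","turner_blade","sheet"):
        print(t,[(np.round(world(p,d["point"]),4).tolist(),round(d["confidence"],2)) for d in models.mark_of(p,t)[:1]])
    # sheet edges
    if c=="top":
        for u in((297,142),(403,156),(277,252),(385,273)): print("corner",ray(p,u,.003))
        save(p,"t5.png",(260,130,420,290),3.5)
E
```

```text
[0.49484867 0.29497752 0.17701212] 0.021414878489418206 107.4949836730957
scene [230. 165.] 219 [ 0.378 -0.267  0.012] ((377.6527404785156, -266.71527099609375), (60.84241485595703, 59.13733673095703), 23.376266479492188)
scene [213. 192.] 630 [ 0.5   -0.269  0.012] ((498.7092590332031, -269.7691650390625), (98.88850402832031, 82.39949798583984), 68.95706939697266)
scene [278. 192.] 250 [ 0.415 -0.072  0.012] ((413.8622131347656, -72.43586730957031), (59.776798248291016, 62.21669006347656), 23.33040428161621)
turner_grip [([0.4925, 0.2924, 0.2014], 0.73)]
turner_blade []
sheet [([0.5333, -0.1962, -0.0019], 0.8)]
top [366. 217.] 864 [ 0.495 -0.27   0.012] ((495.1490173339844, -269.9108581542969), (96.39932250976562, 80.82882690429688), 68.91905212402344)
top [300. 246.] 333 [ 0.411 -0.072  0.012] ((410.80975341796875, -72.49520874023438), (58.39630126953125, 58.60314178466797), 44.05359649658203)
top [366. 257.] 340 [ 0.374 -0.267  0.012] ((373.54583740234375, -266.9796447753906), (59.60934066772461, 55.96015167236328), 88.86650848388672)
turner_grip []
turner_blade [([0.6138, 0.3176, 0.1433], 0.74)]
sheet [([0.5323, -0.1963, 0.0009], 0.92)]
corner [ 0.72918757 -0.07001563  0.003     ]
corner [ 0.68090972 -0.39481661  0.003     ]
corner [ 0.39432321 -0.00412498  0.003     ]
corner [ 0.3266313  -0.32359507  0.003     ]
```

View pics/t5.png

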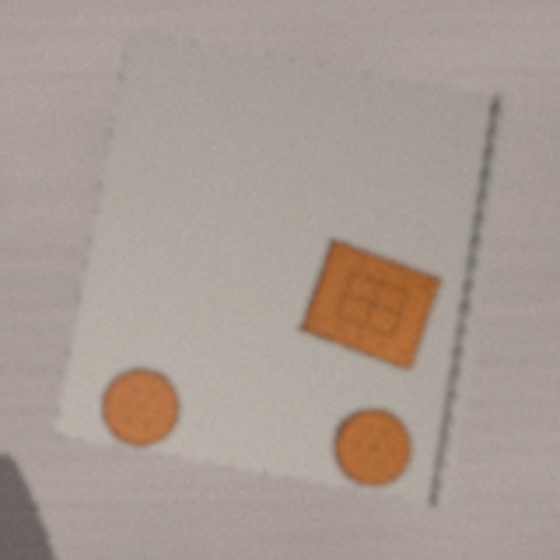

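```bash
cat > sim.py <<'E'
import numpy as np, kin
from kin import Ro, least_squares
X=np.array([0,.0467,.2588,.4872,.0407,.4378,.2794,0])
lo=np.array([-157.81,-45,.68,-89.99,4.06,-164.3]);hi=np.array([157.81,120.19,151.7,269.99,180,164.3])
def fk(q):
    p,R=kin.fk(X,q); return p,R*Ro.from_euler('z',90,degrees=True)
def step(q,dp=(0,0,0),spin=0,lam=.55,pose=None):
    p,R=fk(q) if pose is None else pose
    p=p+np.array(dp)/100; R=Ro.from_euler('z',spin,degrees=True)*R
    def f(x):
        a,b=fk(x); return np.r_[a-p,lam*(b*R.inv()).as_rotvec()]
    s=least_squares(f,np.clip(q,lo+1e-6,hi-1e-6),bounds=(lo,hi),x_scale=10,xtol=1e-10)
    return s.x
def show(q):
    p,R=fk(q); z=R.as_matrix()[:,2]; x=R.as_matrix()[:,0]
    return "p",p.round(3).tolist(),"tilt",round(np.degrees(np.arccos(-z[2])),1),"az",round(np.degrees(np.arctan2(z[1],z[0])),1),"xaz",round(np.degrees(np.arctan2(x[1],x[0])),1),"xz",round(x[2],3),"q",q.round(1).tolist()
E
python3 - <<'E'
from sim import *
from h import r
q0=np.array([61.2157,20.1243,94.6765,.0021,65.2638,-4.847])
for lam in(.2,.5,1.):
    q=q0
    for i in range(20):
        q=step(q,(0,0,6),lam=lam)
        if i in(9,13,19): print(lam,i,show(q))
q=np.array(r.state()["joint_positions"]);print(show(q))
for i in range(12): q=step(q,(.437,-2.6,0),-111/12)
print(show(q))
E
```

```text
0.2 9 ('p', [0.214, 0.482, 0.781], 'tilt', np.float64(10.9), 'az', np.float64(66.1), 'xaz', np.float64(156.1), 'xz', np.float64(0.0), 'q', [60.4, 27.8, 0.7, 1.7, 140.7, -4.2])
0.2 13 ('p', [0.198, 0.446, 0.93], 'tilt', np.float64(42.4), 'az', np.float64(66.1), 'xaz', np.float64(156.1), 'xz', np.float64(0.001), 'q', [57.1, 15.8, 0.7, 7.1, 121.2, -2.9])
0.2 19 ('p', [0.186, 0.42, 1.17], 'tilt', np.float64(90.4), 'az', np.float64(66.1), 'xaz', np.float64(156.1), 'xz', np.float64(0.001), 'q', [51.1, 8.0, 0.7, 15.2, 81.2, -2.2])
0.5 9 ('p', [0.208, 0.468, 0.76], 'tilt', np.float64(2.4), 'az', np.float64(66.3), 'xaz', np.float64(156.1), 'xz', np.float64(0.0), 'q', [60.7, 29.7, 0.7, 0.4, 147.2, -5.0])
0.5 13 ('p', [0.172, 0.388, 0.829], 'tilt', np.float64(9.3), 'az', np.float64(66.1), 'xaz', np.float64(156.1), 'xz', np.float64(0.0), 'q', [59.0, 21.2, 0.7, 2.2, 148.9, -5.0])
0.5 19 ('p', [0.133, 0.3, 0.895], 'tilt', np.float64(20.4), 'az', np.float64(66.1), 'xaz', np.float64(156.1), 'xz', np.float64(0.0), 'q', [54.4, 11.3, 0.7, 7.6, 147.8, -4.5])
1.0 9 ('p', [0.206, 0.465, 0.756], 'tilt', np.float64(0.6), 'az', np.float64(66.8), 'xaz', np.float64(156.1), 'xz', np.float64(0.0), 'q', [60.8, 30.2, 0.7, 0.1, 148.6, -5.2])
1.0 13 ('p', [0.167, 0.377, 0.815], 'tilt', np.float64(2.2), 'az', np.float64(66.3), 'xaz', np.float64(156.1), 'xz', np.float64(0.0), 'q', [59.4, 22.7, 0.7, 0.6, 154.5, -6.1])
1.0 19 ('p', [0.12, 0.271, 0.865], 'tilt', np.float64(4.4), 'az', np.float64(66.2), 'xaz', np.float64(156.1), 'xz', np.float64(0.0), 'q', [56.3, 14.2, 0.7, 2.3, 160.8, -7.6])
('p', [0.494, 0.295, 0.174], 'tilt', np.float64(11.5), 'az', np.float64(101.6), 'xaz', np.float64(-170.1), 'xz', np.float64(0.006), 'q', [20.7, 24.2, 96.0, 13.3, 58.7, -86.0])
('p', [0.547, -0.017, 0.174], 'tilt', np.float64(11.5), 'az', np.float64(-9.4), 'xaz', np.float64(78.9), 'xz', np.float64(0.006), 'q', [-6.4, 17.5, 105.9, -0.9, 45.1, 5.3])
```

```bash
cat > feas.py <<'E'
from sim import *
def ik(hpos,tilt,az,q,xs=1,off=.024):
    # tool z tilted by tilt(deg, +outward along az) ; tool x horizontal at az+90 ; handle = TCP - off*z
    t,a=np.radians(tilt),np.radians(az)
    z=np.array([np.sin(t)*np.cos(a),np.sin(t)*np.sin(a),-np.cos(t)]); x=xs*np.array([-np.sin(a),np.cos(a),0]); y=np.cross(z,x)
    R=Ro.from_matrix(np.c_[x,y,z]); p=np.array(hpos)+off*z
    qq=step(q,pose=(p,R)); a_,b_=fk(qq); return qq,np.linalg.norm(a_-p)*1000,np.degrees((b_*R.inv()).magnitude())
E
python3 - <<'E'
from feas import *
q0=np.array([-20,17.5,105.9,0,45.1,5.3])
for rr in(.45,.5,.55,.6,.65,.7):
    a=-20; h=[rr*np.cos(np.radians(a)),rr*np.sin(np.radians(a)),.062]
    out=[]
    for T in(1,-1):
        q=q0
        for t in range(0,86,5):
            qq,e,d=ik(h,T*t,a,q)
            if e>1 or d>1: break
            q=qq
        out.append((T*(t-5),q.round().tolist()))
    print(rr,out)
E
```

```text
0.45 [(20, [-27.0, 23.0, 129.0, 17.0, 9.0, -24.0]), (-80, [-24.0, 68.0, 72.0, -5.0, 125.0, -3.0])]
0.5 [(30, [-27.0, 26.0, 128.0, 139.0, 5.0, -145.0]), (-80, [-24.0, 71.0, 62.0, -5.0, 132.0, -3.0])]
0.55 [(25, [-26.0, 29.0, 118.0, 18.0, 8.0, -24.0]), (-80, [-23.0, 76.0, 50.0, -5.0, 139.0, -4.0])]
0.6 [(35, [-26.0, 33.0, 117.0, 141.0, 5.0, -146.0]), (-80, [-23.0, 83.0, 35.0, -6.0, 147.0, -5.0])]
0.65 [(30, [-25.0, 36.0, 107.0, 18.0, 8.0, -22.0]), (-80, [-23.0, 94.0, 9.0, -9.0, 162.0, -9.0])]
0.7 [(40, [-25.0, 39.0, 105.0, 140.0, 5.0, -144.0]), (-60, [-23.0, 89.0, 6.0, -4.0, 145.0, -5.0])]
```

{"name": "carry_out", "arguments": {
  "commands": [
    {"x":0.45,"y":-2.6,"z":0,"spin":-9.3},
    {"x":0.45,"y":-2.6,"z":0,"spin":-9.3},
    {"x":0.45,"y":-2.6,"z":0,"spin":-9.3},
    {"x":0.45,"y":-2.6,"z":0,"spin":-9.3},
    {"x":0.45,"y":-2.6,"z":0,"spin":-9.3},
    {"x":0.45,"y":-2.6,"z":0,"spin":-9.3},
    {"x":0.45,"y":-2.6,"z":0,"spin":-9.3},
    {"x":0.45,"y":-2.6,"z":0,"spin":-9.3},
    {"x":0.45,"y":-2.6,"z":0,"spin":-9.3},
    {"x":0.45,"y":-2.6,"z":0,"spin":-9.3}
  ]
}}

```text
time: 12.18
tool_pos: [0.5396, 0.0342, 0.1747]
tcp_rot: [168.6, -0.2, 96.6]
contact_force: [-0.5, -0.0, -1.7]
gripper_width: 0.0212
finger_force: 107.9
```

{"name": "carry_out", "arguments": {
  "commands": [
    {"x":0.45,"y":-2.6,"z":0,"spin":-9.3},
    {"x":0.45,"y":-2.6,"z":0,"spin":-9.3},
    {"x":0,"y":0,"z":-4,"spin":0},
    {"x":0,"y":0,"z":-4,"spin":0},
    {"x":0,"y":0,"z":-3,"spin":0},
    {"x":0,"y":0,"z":-1,"spin":0},
    {"x":0,"y":0,"z":0,"spin":0}
  ]
}}

```text
time: 13.05
tool_pos: [0.5487, -0.017, 0.0551]
tcp_rot: [168.6, -0.2, 78.3]
contact_force: [-0.1, 0.1, -1.4]
gripper_width: 0.0209
finger_force: 107.7
```

```bash
python3 - <<'E'
from h import *
s=r.state();print(s["tool_pos"],s["tcp_rot"],s["contact_force"])
ex=np.array([.982,-.191]);ey=np.array([.191,.982]);c0=np.array([.5325,-.196])
for c in("scene","top","wrist"):
    p=read_camera(c)
    for t in("turner_grip","turner_blade","panel_center"):
        for d in models.mark_of(p,t)[:3]:
            w=world(p,d["point"]); print(c,t,w.round(4),round(d["confidence"],2),"sheet",((w[:2]-c0)@ex).round(4),((w[:2]-c0)@ey).round(4),pix(p,w).round())
    save(p,c+"6.png")
E
```

```text
[ 0.54873548 -0.0169548   0.05511082] [168.57037666  -0.22785372  78.33498369] [-0.13523104  0.05017952 -1.39639476]
scene turner_grip [ 0.5416 -0.0136  0.0781] 0.7 sheet -0.0259 0.1808 [280. 218.]
scene turner_blade [ 0.5226 -0.1341  0.0263] 0.88 sheet -0.0216 0.0589 [247. 208.]
scene panel_center [ 0.2086 -0.2961  0.0013] 0.82 sheet -0.2989 -0.1602 [244. 131.]
scene panel_center [ 0.496  -0.2692  0.0066] 0.65 sheet -0.0218 -0.0789 [213. 192.]
scene panel_center [0.8187 0.0873 0.0024] 0.64 sheet 0.2269 0.3328 [274. 325.]
top turner_grip [ 0.3718 -0.2654  0.0027] 0.5 sheet -0.1446 -0.0988 [365. 258.]
top turner_blade [ 0.5188 -0.1331  0.0258] 0.57 sheet -0.0255 0.0591 [320. 209.]
top panel_center [0.8198 0.0849 0.0098] 0.95 sheet 0.2285 0.3307 [246. 114.]
top panel_center [ 0.2053 -0.294   0.0038] 0.71 sheet -0.3026 -0.1587 [377. 315.]
top panel_center [ 0.494  -0.2722  0.0089] 0.63 sheet -0.0233 -0.0822 [366. 217.]
wrist turner_grip [ 0.5406 -0.0134  0.0786] 0.77 sheet -0.0269 0.1808 [276. 280.]
wrist turner_blade [ 0.5213 -0.1352  0.0237] 0.82 sheet -0.0226 0.0575 [271. 380.]
```

View pics/wrist6.png

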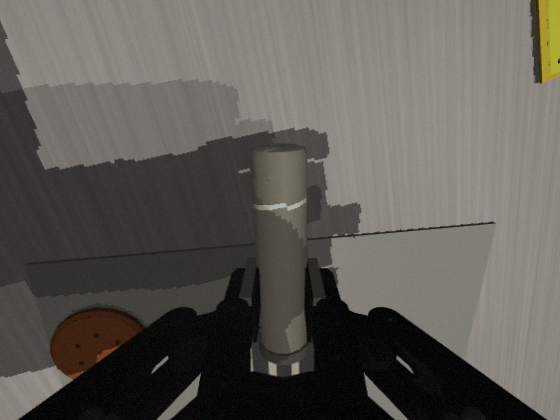

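```bash
python3 - <<'E'
from h import *
p=read_camera("wrist")
a,b=ray(p,(28,264),.003),ray(p,(495,223),.003)
print(a,b,np.linalg.norm(a-b),np.degrees(np.arctan2(*(b-a)[1::-1])))
g=ray(p,(278,150),.0786);print(g)
E
```

```text
[0.39087906 0.00210156 0.003     ] [ 0.73893248 -0.0686066   0.003     ] 0.3551630992956982 -11.483543012238306
[0.55453366 0.04829758 0.0786    ]
```

{"name": "carry_out", "arguments": {
  "commands": [
    {"x":0,"y":0,"z":-1,"spin":0.2},
    {"x":0,"y":0,"z":-0.8,"spin":0},
    {"x":0,"y":0,"z":-0.2,"spin":0},
    {"x":0,"y":0,"z":0,"spin":0}
  ]
}}

```text
time: 14.2
tool_pos: [0.5486, -0.017, 0.035]
tcp_rot: [168.6, -0.2, 78.5]
contact_force: [-0.8, -0.6, -0.1]
gripper_width: 0.0215
finger_force: 108.1
```

{"name": "carry_out", "arguments": {
  "commands": [
    {"x":-0.2,"y":-0.98,"z":-0.1,"spin":0},
    {"x":-0.4,"y":-1.96,"z":-0.05,"spin":0},
    {"x":-0.4,"y":-1.96,"z":0,"spin":0},
    {"x":-0.4,"y":-1.96,"z":0,"spin":0},
    {"x":-0.4,"y":-1.96,"z":0,"spin":0}
  ]
}}

```text
time: 14.82
tool_pos: [0.5313, -0.1062, 0.0346]
tcp_rot: [168.4, -0.2, 78.5]
contact_force: [1.7, 4.9, 6.2]
gripper_width: 0.0214
finger_force: 108.9
```

```bash
cat > look.py <<'E'
from h import *
ex=np.array([.980,-.199]);ey=np.array([.199,.980]);c0=np.array([.5322,-.195])
def sh(w): return [round(float((np.array(w)[:2]-c0)@e),4) for e in(ex,ey)]
def panel(c="top",z=.014,show=True):
    p=read_camera(c); hsv=cv2.cvtColor(p["image"],cv2.COLOR_RGB2HSV)
    m=((hsv[...,0]<16)&(hsv[...,1]>110)&(hsv[...,2]>60)).astype(np.uint8)
    n,l,st,ce=cv2.connectedComponentsWithStats(m)
    for i in range(1,n):
        if st[i,4]<100 or st[i,4]>4000: continue
        w=ray(p,ce[i],z)
        if not(.3<w[0]<.75 and -.5<w[1]<.05): continue
        k=cv2.convexHull(cv2.findContours((l==i).astype(np.uint8),0,1)[0][0])[:,0,:]
        R=cv2.minAreaRect(np.array([sh(ray(p,u,z)) for u in k],np.float32)*1000)
        print(c,"blob",st[i,4],"sheet mm",np.round(R[0]),np.round(R[1]),round(R[2],1))
    return p
def marks(p,ts):
    for t in ts:
        for d in models.mark_of(p,t)[:3]:
            w=world(p,d["point"]); q=sh(w)
            if max(map(abs,q))<.3: print(t,w.round(3),round(d["confidence"],2),"sheet",q)
E
python3 - <<'E'
from look import *
s=r.state();print(s["tool_pos"],s["contact_force"],sh(s["tool_pos"]))
for c in("top","scene"): marks(panel(c),("turner_blade","turner_grip"))
E
```

```text
[ 0.53134604 -0.10621653  0.03461233] [1.70271818 4.92126735 6.22970584] [-0.0185, 0.0868]
top blob 875 sheet mm [ -15. -108.] [99. 80.] 89.7
top blob 341 sheet mm [-141. -102.] [56. 59.] 10.3
turner_blade [ 0.502 -0.222  0.003] 0.73 sheet [-0.0245, -0.0326]
turner_grip [ 0.37  -0.265  0.002] 0.72 sheet [-0.1449, -0.101]
scene blob 219 sheet mm [-135.  -99.] [61. 59.] 35.0
scene blob 624 sheet mm [ -10. -108.] [82. 98.] 0.9
scene blob 251 sheet mm [-139.   98.] [60. 62.] 34.9
turner_blade [ 0.509 -0.225  0.005] 0.65 sheet [-0.0169, -0.0337]
turner_grip [ 0.524 -0.104  0.057] 0.84 sheet [-0.0257, 0.0874]
turner_grip [ 0.497 -0.301  0.006] 0.75 sheet [-0.0137, -0.1111]
```

{"name": "carry_out", "arguments": {
  "commands": [
    {"x":-0.25,"y":-1.98,"z":0,"spin":0},
    {"x":-0.25,"y":-1.98,"z":0,"spin":0},
    {"x":-0.25,"y":-1.98,"z":0,"spin":0},
    {"x":-0.2,"y":-0.98,"z":0,"spin":0},
    {"x":0,"y":0,"z":0,"spin":0}
  ]
}}

```text
time: 15.75
tool_pos: [0.5219, -0.1745, 0.0342]
tcp_rot: [168.4, -0.2, 78.6]
contact_force: [1.5, -2.1, 1.6]
gripper_width: 0.0211
finger_force: 108.5
```

```bash
python3 - <<'E'
from look import *
s=r.state();print(s["tool_pos"],s["contact_force"],sh(s["tool_pos"]))
for c in("top","scene"): marks(panel(c),("turner_blade","turner_grip"))
E
```

```text
[ 0.52192983 -0.17452224  0.03422067] [ 1.53260545 -2.10115156  1.62996734] [-0.0141, 0.018]
top blob 532 sheet mm [ -14. -109.] [81. 98.] 0.2
top blob 184 sheet mm [-142.  108.] [34. 57.] 78.5
top blob 181 sheet mm [-145. -115.] [32. 59.] 69.2
scene blob 639 sheet mm [ -11. -108.] [102.  85.] 89.6
scene blob 252 sheet mm [-139.   98.] [60. 62.] 34.9
turner_blade [ 0.497 -0.292  0.006] 0.57 sheet [-0.0154, -0.1022]
turner_grip [ 0.515 -0.172  0.058] 0.67 sheet [-0.0213, 0.0187]
```

{"name": "carry_out", "arguments": {
  "commands": [
    {"x":-0.1,"y":-0.4,"z":0,"spin":0},
    {"x":-0.05,"y":-0.3,"z":0,"spin":0},
    {"x":0,"y":0,"z":0,"spin":0}
  ]
}}

```text
time: 16.42
tool_pos: [0.5203, -0.1782, 0.0342]
tcp_rot: [168.6, -0.4, 78.6]
contact_force: [9.4, 29.0, 13.6]
gripper_width: 0.0212
finger_force: 109.8
```

{"name": "carry_out", "arguments": {
  "commands": [
    {"x":0,"y":0.2,"z":0,"spin":0},
    {"x":0,"y":0,"z":0,"spin":0}
  ]
}}

```text
time: 16.68
tool_pos: [0.5203, -0.1777, 0.0341]
tcp_rot: [168.5, -0.3, 78.6]
contact_force: [5.3, 14.6, 10.4]
gripper_width: 0.0213
finger_force: 109.3
```

{"name": "carry_out", "arguments": {
  "commands": [
    {"x":0,"y":0,"z":0,"spin":0},
    {"x":0,"y":0,"z":0,"spin":0},
    {"x":0,"y":0,"z":0,"spin":0},
    {"x":0,"y":0,"z":2,"spin":0},
    {"x":0,"y":0,"z":5,"spin":0},
    {"x":0,"y":0,"z":6,"spin":0}
  ],
  "hand": 7
}}

```text
time: 17.42
tool_pos: [0.5188, -0.1792, 0.1643]
tcp_rot: [168.7, -0.3, 78.5]
contact_force: [0.2, -0.9, 0.4]
gripper_width: 0.0699
finger_force: 0.0
```

```bash
python3 - <<'E'
from look import *
from sim import *
s=r.state();print(s["tool_pos"],s["contact_force"],sh(s["tool_pos"]))
for c in("top","scene"): marks(panel(c),("turner_blade","turner_grip"))
q0=np.array(s["joint_positions"]);print(show(q0))
for d in((-5.8,1.9,0),(-5.8,1.9,-1),(-5.5,1.9,2)):
  q=q0
  for i in range(14):
    q=step(q,d,lam=.65)
    if i%2==1: print(d,i,show(q))
q=q0
for i in range(16):
    q=step(q,(5.7,-1.9,0),lam=.65)
    if i%3==0: print(i,show(q))
E
```

```text
[ 0.51884228 -0.17920087  0.16425481] [ 0.19741945 -0.9171898   0.43575715] [-0.0162, 0.0128]
top blob 232 sheet mm [-143.  106.] [42. 59.] 82.9
turner_blade [ 0.412 -0.069  0.003] 0.42 sheet [-0.143, 0.0999]
scene blob 164 sheet mm [-137.  -94.] [64. 48.] 10.6
scene blob 640 sheet mm [ -10. -108.] [101.  85.] 88.5
scene blob 252 sheet mm [-139.   98.] [60. 62.] 34.9
turner_blade [ 0.495 -0.298  0.001] 0.74 sheet [-0.0161, -0.1085]
turner_grip [ 0.516 -0.177  0.06 ] 0.54 sheet [-0.0191, 0.0145]
('p', [0.519, -0.179, 0.164], 'tilt', np.float64(11.3), 'az', np.float64(-10.2), 'xaz', np.float64(78.5), 'xz', np.float64(0.005), 'q', [-25.4, 18.6, 106.0, 4.2, 44.5, -16.6])
(-5.8, 1.9, 0) 1 ('p', [0.403, -0.141, 0.164], 'tilt', np.float64(11.3), 'az', np.float64(-10.2), 'xaz', np.float64(78.5), 'xz', np.float64(0.005), 'q', [-27.8, 6.3, 122.3, 5.2, 40.7, -19.9])
(-5.8, 1.9, 0) 3 ('p', [0.287, -0.103, 0.164], 'tilt', np.float64(11.3), 'az', np.float64(-10.2), 'xaz', np.float64(78.5), 'xz', np.float64(0.005), 'q', [-32.6, -8.6, 136.7, 6.5, 41.6, -25.5])
(-5.8, 1.9, 0) 5 ('p', [0.171, -0.065, 
[... 4012 characters left out ...]
p', [0.913, -0.31, 0.163], 'tilt', np.float64(11.5), 'az', np.float64(-10.3), 'xaz', np.float64(78.5), 'xz', np.float64(0.004), 'q', [-22.2, 76.1, 0.7, 2.4, 92.0, -10.4])
9 ('p', [0.945, -0.319, 0.138], 'tilt', np.float64(17.1), 'az', np.float64(-13.2), 'xaz', np.float64(78.3), 'xz', np.float64(-0.008), 'q', [-22.1, 78.1, 0.7, 2.6, 84.3, -10.3])
12 ('p', [0.974, -0.327, 0.117], 'tilt', np.float64(22.7), 'az', np.float64(-14.7), 'xaz', np.float64(78.1), 'xz', np.float64(-0.02), 'q', [-21.9, 79.9, 0.7, 2.8, 76.9, -10.3])
15 ('p', [1.0, -0.334, 0.101], 'tilt', np.float64(28.1), 'az', np.float64(-15.6), 'xaz', np.float64(77.8), 'xz', np.float64(-0.031), 'q', [-21.8, 81.7, 0.7, 3.1, 69.7, -10.4])
```

```bash
python3 - <<'E'
from look import *
from sim import *
q0=np.array(r.state()["joint_positions"])
q=q0
for i in range(8): q=step(q,(4.2,-1.6,.6),-10.5,lam=.65)
print(show(q))
for i in range(9): q=step(q,(0,0,0),-10.5,lam=.65)
print(show(q))
for i in range(14):
    q=step(q,(5.7,-2.1,0),lam=.65); print(i,show(q))
E
```

```text
('p', [0.855, -0.307, 0.211], 'tilt', np.float64(11.4), 'az', np.float64(-94.2), 'xaz', np.float64(-5.5), 'xz', np.float64(0.005), 'q', [-19.3, 70.3, 6.3, -11.1, 100.2, 73.9])
('p', [0.798, -0.302, 0.198], 'tilt', np.float64(10.6), 'az', np.float64(-179.1), 'xaz', np.float64(-98.3), 'xz', np.float64(0.03), 'q', [-22.5, 73.8, 0.7, -4.6, 115.2, 164.3])
0 ('p', [0.808, -0.307, 0.187], 'tilt', np.float64(9.0), 'az', np.float64(-174.7), 'xaz', np.float64(-98.1), 'xz', np.float64(0.037), 'q', [-22.5, 74.4, 0.7, -4.5, 112.8, 164.3])
1 ('p', [0.818, -0.312, 0.177], 'tilt', np.float64(7.4), 'az', np.float64(-168.4), 'xaz', np.float64(-98.0), 'xz', np.float64(0.043), 'q', [-22.6, 75.0, 0.7, -4.4, 110.4, 164.3])
2 ('p', [0.828, -0.316, 0.166], 'tilt', np.float64(5.9), 'az', np.float64(-158.7), 'xaz', np.float64(-98.0), 'xz', np.float64(0.05), 'q', [-22.6, 75.6, 0.7, -4.3, 107.9, 164.3])
3 ('p', [0.838, -0.321, 0.157], 'tilt', np.float64(4.7), 'az', np.float64(-143.2), 'xaz', np.float64(-97.9), 'xz', np.float64(0.057), 'q', [-22.7, 76.2, 0.7, -4.2, 105.5, 164.3])
4 ('p', [0.848, -0.325, 0.148], 
[... 1046 characters left out ...]
07, -0.35, 0.102], 'tilt', np.float64(11.5), 'az', np.float64(-40.0), 'xaz', np.float64(-97.9), 'xz', np.float64(0.108), 'q', [-22.9, 79.9, 0.7, -3.4, 88.4, 164.3])
11 ('p', [0.916, -0.353, 0.096], 'tilt', np.float64(13.3), 'az', np.float64(-37.2), 'xaz', np.float64(-98.0), 'xz', np.float64(0.115), 'q', [-22.9, 80.4, 0.7, -3.3, 86.0, 164.3])
12 ('p', [0.926, -0.357, 0.091], 'tilt', np.float64(15.2), 'az', np.float64(-35.0), 'xaz', np.float64(-98.1), 'xz', np.float64(0.122), 'q', [-22.9, 80.9, 0.7, -3.2, 83.6, 164.3])
13 ('p', [0.935, -0.36, 0.086], 'tilt', np.float64(17.0), 'az', np.float64(-33.3), 'xaz', np.float64(-98.2), 'xz', np.float64(0.129), 'q', [-22.9, 81.3, 0.7, -3.1, 81.2, 164.3])
```

{"name": "carry_out", "arguments": {
  "commands": [
    {"x":3.4,"y":-1.3,"z":1,"spin":-10.5},
    {"x":3.4,"y":-1.3,"z":1,"spin":-10.5},
    {"x":3.4,"y":-1.3,"z":1,"spin":-10.5},
    {"x":3.4,"y":-1.3,"z":1,"spin":-10.5},
    {"x":3.4,"y":-1.3,"z":1,"spin":-10.5},
    {"x":3.4,"y":-1.3,"z":1,"spin":-10.5},
    {"x":3.4,"y":-1.3,"z":1,"spin":-10.5},
    {"x":3.4,"y":-1.3,"z":0,"spin":-10.5},
    {"x":0,"y":0,"z":0,"spin":-10.5},
    {"x":0,"y":0,"z":0,"spin":-10.5}
  ]
}}

```text
time: 18.98
tool_pos: [0.7916, -0.2832, 0.2301]
tcp_rot: [168.5, 0.0, -26.8]
contact_force: [-0.5, -0.1, 0.7]
gripper_width: 0.0698
finger_force: 0.0
```

{"name": "carry_out", "arguments": {
  "commands": [
    {"x":0,"y":0,"z":0,"spin":-10.5},
    {"x":0,"y":0,"z":0,"spin":-10.5},
    {"x":0,"y":0,"z":0,"spin":-10.5},
    {"x":0,"y":0,"z":0,"spin":-10.5},
    {"x":0,"y":0,"z":0,"spin":-10.5},
    {"x":0,"y":0,"z":0,"spin":-10.5},
    {"x":0,"y":0,"z":0,"spin":-10.5},
    {"x":0,"y":0,"z":0,"spin":0}
  ]
}}

```text
time: 19.98
tool_pos: [0.7845, -0.2956, 0.2314]
tcp_rot: [168.3, -0.3, -98.4]
contact_force: [0.3, -0.5, -0.0]
gripper_width: 0.0698
finger_force: 0.0
```

```bash
python3 - <<'E'
from look import *
from sim import *
q=np.array(r.state()["joint_positions"]);print(show(q))
for i in range(9):
    q=step(q,(5.7,-2.1,0),lam=.65); print(i,show(q))
p=panel("top"); marks(p,("turner_blade","turner_grip")); save(p,"t7.png",(260,130,420,290),3.5)
marks(panel("scene"),("turner_blade","turner_grip"))
E
```

```text
('p', [0.784, -0.295, 0.231], 'tilt', np.float64(11.7), 'az', np.float64(172.9), 'xaz', np.float64(-98.4), 'xz', np.float64(0.005), 'q', [-22.8, 71.7, 0.8, -3.6, 118.8, 164.2])
0 ('p', [0.795, -0.3, 0.219], 'tilt', np.float64(10.0), 'az', np.float64(175.3), 'xaz', np.float64(-98.3), 'xz', np.float64(0.011), 'q', [-22.8, 72.5, 0.7, -3.4, 116.3, 164.3])
1 ('p', [0.806, -0.304, 0.206], 'tilt', np.float64(8.3), 'az', np.float64(178.8), 'xaz', np.float64(-98.2), 'xz', np.float64(0.018), 'q', [-22.8, 73.2, 0.7, -3.3, 113.9, 164.3])
2 ('p', [0.816, -0.309, 0.195], 'tilt', np.float64(6.6), 'az', np.float64(-176.0), 'xaz', np.float64(-98.1), 'xz', np.float64(0.024), 'q', [-22.9, 73.8, 0.7, -3.2, 111.4, 164.3])
3 ('p', [0.826, -0.314, 0.184], 'tilt', np.float64(5.0), 'az', np.float64(-167.1), 'xaz', np.float64(-98.0), 'xz', np.float64(0.031), 'q', [-22.9, 74.5, 0.7, -3.1, 108.9, 164.3])
4 ('p', [0.837, -0.318, 0.173], 'tilt', np.float64(3.6), 'az', np.float64(-150.6), 'xaz', np.float64(-97.9), 'xz', np.float64(0.038), 'q', [-22.9, 75.1, 0.7, -3.0, 106.4, 164.3])
5 ('p', [0.847, -0.322, 0.163],
[... 420 characters left out ...]
oat64(-97.8), 'xz', np.float64(0.06), 'q', [-23.0, 76.9, 0.7, -2.6, 98.9, 164.3])
8 ('p', [0.878, -0.335, 0.136], 'tilt', np.float64(5.9), 'az', np.float64(-48.2), 'xaz', np.float64(-97.8), 'xz', np.float64(0.067), 'q', [-23.0, 77.5, 0.7, -2.5, 96.4, 164.3])
top blob 299 sheet mm [ -15. -141.] [84. 42.] 8.8
top blob 319 sheet mm [-147.   98.] [61. 53.] 82.0
top blob 212 sheet mm [-148. -110.] [40. 61.] 50.4
scene blob 219 sheet mm [-135.  -99.] [61. 59.] 35.0
scene blob 635 sheet mm [ -10. -108.] [100.  85.] 88.5
scene blob 249 sheet mm [-139.   98.] [60. 62.] 34.9
turner_blade [ 0.495 -0.294  0.003] 0.64 sheet [-0.0166, -0.1046]
turner_grip [ 0.515 -0.175  0.06 ] 0.64 sheet [-0.0212, 0.016]
```

{"name": "carry_out", "arguments": {
  "commands": [
    {"x":5.7,"y":-2.1,"z":0,"spin":0},
    {"x":5.7,"y":-2.1,"z":0,"spin":0},
    {"x":5.7,"y":-2.1,"z":0,"spin":0},
    {"x":5.7,"y":-2.1,"z":0,"spin":0},
    {"x":5.7,"y":-2.1,"z":0,"spin":0},
    {"x":5.7,"y":-2.1,"z":0,"spin":0},
    {"x":0,"y":0,"z":0,"spin":0}
  ]
}}

```text
time: 21.15
tool_pos: [0.8503, -0.3223, 0.1625]
tcp_rot: [179.5, -2.8, -97.7]
contact_force: [-0.9, 0.3, 0.7]
gripper_width: 0.0702
finger_force: 0.0
```

```bash
python3 - <<'E'
from look import *
from sim import *
q=np.array(r.state()["joint_positions"]);print(show(q), r.state()["tcp_rot"])
E
```

```text
('p', [0.85, -0.322, 0.163], 'tilt', np.float64(2.8), 'az', np.float64(-107.3), 'xaz', np.float64(-97.7), 'xz', np.float64(0.048), 'q', [-22.8, 75.7, 0.8, -2.9, 103.2, 164.3]) [179.5370528   -2.75312903 -97.74009426]
```

{"name": "carry_out", "arguments": {
  "commands": [
    {"x":-1.9,"y":1.14,"z":0,"spin":10.4},
    {"x":-1.9,"y":1.14,"z":0,"spin":10.4},
    {"x":-1.9,"y":1.14,"z":0,"spin":10.4},
    {"x":-1.9,"y":1.14,"z":0,"spin":10.4},
    {"x":-1.9,"y":1.14,"z":0,"spin":10.4},
    {"x":-1.9,"y":1.14,"z":0,"spin":10.4},
    {"x":-1.9,"y":1.14,"z":0,"spin":10.4},
    {"x":-1.9,"y":1.14,"z":0,"spin":10.4},
    {"x":-1.9,"y":1.14,"z":0,"spin":10.4},
    {"x":-1.9,"y":1.14,"z":0,"spin":10.4}
  ]
}}

```text
time: 22.4
tool_pos: [0.6689, -0.2131, 0.1654]
tcp_rot: [179.6, -2.8, 3.2]
contact_force: [0.3, 1.0, -0.4]
gripper_width: 0.07
finger_force: 0.0
```

{"name": "carry_out", "arguments": {
  "commands": [
    {"x":-1.9,"y":1.14,"z":0,"spin":10.4},
    {"x":-1.9,"y":1.14,"z":0,"spin":10.4},
    {"x":-1.9,"y":1.14,"z":0,"spin":10.4},
    {"x":-1.9,"y":1.14,"z":0,"spin":10.4},
    {"x":-1.9,"y":1.14,"z":0,"spin":10.4},
    {"x":-1.9,"y":1.14,"z":0,"spin":10.4},
    {"x":-1.9,"y":1.14,"z":0,"spin":10.4},
    {"x":0,"y":0,"z":0,"spin":0}
  ]
}}

```text
time: 23.4
tool_pos: [0.5361, -0.1334, 0.1653]
tcp_rot: [179.6, -2.8, 75.7]
contact_force: [0.1, -0.8, 0.6]
gripper_width: 0.0698
finger_force: 0.0
```

```bash
python3 - <<'E'
from look import *
from sim import *
s=r.state();q=np.array(s["joint_positions"]);print(show(q), s["tool_pos"])
p=read_camera("wrist"); marks(p,("turner_grip",)); save(p,"w8.png")
marks(read_camera("scene"),("turner_grip","turner_blade"))
E
```

```text
('p', [0.536, -0.133, 0.165], 'tilt', np.float64(2.8), 'az', np.float64(67.7), 'xaz', np.float64(75.7), 'xz', np.float64(0.048), 'q', [-20.2, 23.6, 97.5, 3.3, 58.8, -7.6]) [ 0.53610834 -0.13341734  0.16527119]
turner_grip [ 0.514 -0.176  0.061] 0.87 sheet [-0.0213, 0.015]
turner_grip [ 0.512 -0.178  0.059] 0.8 sheet [-0.0229, 0.0124]
turner_blade [ 0.495 -0.296  0.006] 0.51 sheet [-0.0168, -0.1068]
```

View pics/w8.png

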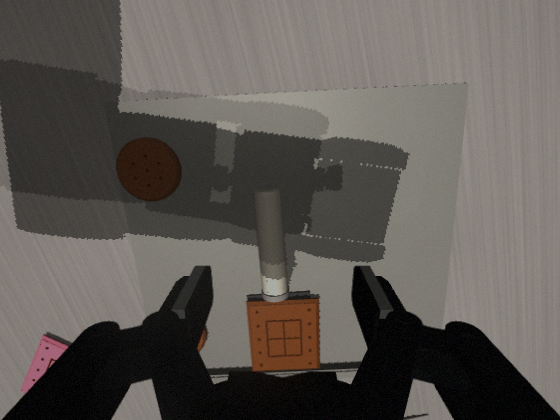

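```bash
python3 - <<'E'
from look import *
p=read_camera("wrist")
a,b=ray(p,(267,191),.062),ray(p,(275,293),.062); d=(a-b)[:2]; print(a,b,np.linalg.norm(d),np.degrees(np.arctan2(d[1],d[0])))
u=d/np.linalg.norm(d); print("grip target (19mm from rear)",a[:2]-u*.019)
c=[ray(p,u_,.014)[:2] for u_ in((247,300),(320,297),(320,371),(250,372))]; print([sh(x) for x in c])
E
```

```text
[ 0.52850013 -0.11391777  0.062     ] [ 0.5097001  -0.21198914  0.062     ] 0.09985707731355173 79.148195906443
grip target (19mm from rear) [ 0.52492301 -0.132578  ]
[[-0.0534, -0.057], [0.0297, -0.0579], [0.028, -0.1617], [-0.0583, -0.1581]]
```

{"name": "carry_out", "arguments": {
  "commands": [
    {"x":-1.1,"y":0.2,"z":-1,"spin":3.2},
    {"x":0,"y":0,"z":-4,"spin":0},
    {"x":0,"y":0,"z":-4,"spin":0},
    {"x":0,"y":0,"z":-3,"spin":0},
    {"x":0,"y":0,"z":-1.5,"spin":0},
    {"x":0,"y":0,"z":0,"spin":0}
  ]
}}

```text
time: 24.45
tool_pos: [0.5254, -0.1319, 0.0289]
tcp_rot: [179.7, -2.8, 78.9]
contact_force: [-0.3, -0.4, 0.7]
gripper_width: 0.0698
finger_force: 0.0
```

{"name": "carry_out", "arguments": {
  "commands": [
    {"x":0,"y":0,"z":0,"spin":0},
    {"x":0,"y":0,"z":0,"spin":0},
    {"x":0,"y":0,"z":0,"spin":0},
    {"x":0,"y":0,"z":0,"spin":0}
  ],
  "hand": 1.5,
  "grip_force": 115
}}

```text
time: 24.95
tool_pos: [0.526, -0.1319, 0.0299]
tcp_rot: [179.6, -2.8, 78.9]
contact_force: [1.0, 4.0, 3.4]
gripper_width: 0.0216
finger_force: 112.6
```

{"name": "carry_out", "arguments": {
  "commands": [
    {"x":0,"y":0.1,"z":0.5,"spin":0},
    {"x":0,"y":0.1,"z":0.7,"spin":0},
    {"x":0,"y":0,"z":0.8,"spin":0},
    {"x":0,"y":0,"z":0,"spin":0}
  ]
}}

```text
time: 25.45
tool_pos: [0.5258, -0.1301, 0.05]
tcp_rot: [179.6, -2.8, 78.9]
contact_force: [-0.1, 0.8, -3.0]
gripper_width: 0.0217
finger_force: 112.9
```

```bash
python3 - <<'E'
from look import *
s=r.state();print(s["tool_pos"],s["contact_force"],s["wrist_torque"])
for c in("scene","top"): marks(panel(c,.03),("turner_grip","turner_blade","panel_center"))
E
```

```text
[ 0.52578879 -0.13005561  0.04997134] [-0.09151542  0.77621598 -2.96923165] [ 0.42268532 -0.09838528  0.03042785]
scene blob 635 sheet mm [ -10. -102.] [83. 98.] 0.6
scene blob 252 sheet mm [-129.  104.] [59. 61.] 35.0
turner_grip [ 0.515 -0.174  0.078] 0.75 sheet [-0.0213, 0.0171]
turner_blade [ 0.497 -0.292  0.017] 0.61 sheet [-0.0156, -0.1023]
panel_center [ 0.499 -0.297  0.02 ] 0.6 sheet [-0.0124, -0.107]
panel_center [ 0.207 -0.297  0.003] 0.54 sheet [-0.2986, -0.1652]
top blob 777 sheet mm [ -17. -111.] [85. 81.] 89.1
top blob 340 sheet mm [-142.  -99.] [55. 59.] 10.3
turner_blade [ 0.496 -0.298  0.024] 0.36 sheet [-0.0154, -0.1081]
panel_center [ 0.498 -0.295  0.027] 0.71 sheet [-0.0138, -0.1053]
```

{"name": "carry_out", "arguments": {
  "commands": [
    {"x":0.1,"y":0.49,"z":0.3,"spin":0},
    {"x":0.2,"y":0.98,"z":0.2,"spin":0},
    {"x":0.32,"y":1.57,"z":0,"spin":0},
    {"x":0.4,"y":1.96,"z":0,"spin":0},
    {"x":0.4,"y":1.96,"z":0,"spin":0},
    {"x":0.4,"y":1.96,"z":0,"spin":0},
    {"x":0.4,"y":1.96,"z":0,"spin":0},
    {"x":0.3,"y":1.37,"z":0,"spin":0},
    {"x":0.2,"y":0.78,"z":0,"spin":0},
    {"x":0,"y":0,"z":0,"spin":0}
  ]
}}

```text
time: 27.1
tool_pos: [0.5528, 0.0006, 0.0543]
tcp_rot: [179.6, -2.8, 78.9]
contact_force: [-0.2, -0.5, -3.4]
gripper_width: 0.0215
finger_force: 112.9
```

```bash
python3 - <<'E'
from look import *
s=r.state();print(s["tool_pos"],s["contact_force"],s["wrist_torque"],sh(s["tool_pos"]))
for c in("scene","top"): marks(panel(c,.03),("turner_grip","turner_blade","panel_center"))
E
```

```text
[0.5528068  0.00064108 0.05427908] [-0.18646455 -0.54037596 -3.42375734] [ 0.40878906 -0.08604155  0.01563461] [-0.0187, 0.1958]
scene blob 219 sheet mm [-126.  -90.] [60. 58.] 35.0
scene blob 698 sheet mm [-12.  28.] [83. 99.] 0.8
turner_grip [ 0.543 -0.044  0.08 ] 0.66 sheet [-0.0193, 0.1502]
turner_blade [ 0.526 -0.157  0.022] 0.56 sheet [-0.0132, 0.0356]
panel_center [ 0.206 -0.296  0.006] 0.67 sheet [-0.2995, -0.1641]
panel_center [ 0.523 -0.166  0.027] 0.63 sheet [-0.0149, 0.0267]
top blob 892 sheet mm [-15.  28.] [99. 80.] 89.2
top blob 341 sheet mm [-142.  -99.] [55. 59.] 10.2
panel_center [ 0.524 -0.167  0.03 ] 0.7 sheet [-0.0137, 0.0256]
```

{"name": "carry_out", "arguments": {
  "commands": [
    {"x":0,"y":0,"z":-0.5,"spin":0},
    {"x":0,"y":0,"z":-0.5,"spin":0},
    {"x":0,"y":0,"z":0,"spin":0},
    {"x":-0.1,"y":-0.3,"z":1.5,"spin":0},
    {"x":-0.1,"y":-0.7,"z":1.5,"spin":0},
    {"x":-0.2,"y":-0.9,"z":1.5,"spin":0},
    {"x":-0.2,"y":-1.0,"z":1.3,"spin":0},
    {"x":0,"y":0,"z":0,"spin":0}
  ],
  "grip_force": 20
}}

```text
time: 28.5
tool_pos: [0.5472, -0.0296, 0.1036]
tcp_rot: [179.5, -2.8, 78.8]
contact_force: [-0.3, -0.7, -4.0]
gripper_width: 0.0214
finger_force: 113.0
```

```bash
cat > st.py <<'E'
from look import *
s=r.state();print(s["time"],s["tool_pos"].round(4),s["contact_force"].round(2),s["wrist_torque"].round(3),sh(s["tool_pos"]),s["finger_force"])
for c in("scene","top"): marks(panel(c,.03),("turner_grip","turner_blade","panel_center"))
E
python3 st.py
```

```text
28.5 [ 0.5472 -0.0296  0.1036] [-0.29 -0.7  -4.03] [ 0.494 -0.083 -0.006] [-0.0182, 0.1651] 112.9629135131836
scene blob 219 sheet mm [-126.  -90.] [60. 58.] 35.0
scene blob 719 sheet mm [-36. -28.] [102.  89.] 88.8
turner_grip [ 0.535 -0.076  0.13 ] 0.47 sheet [-0.0206, 0.1177]
turner_blade [ 0.517 -0.189  0.071] 0.66 sheet [-0.0157, 0.0028]
panel_center [ 0.516 -0.196  0.073] 0.85 sheet [-0.0158, -0.0042]
top blob 972 sheet mm [-8. -7.] [102.  84.] 89.2
top blob 341 sheet mm [-142.  -99.] [55. 59.] 10.2
panel_center [ 0.513 -0.2    0.077] 0.97 sheet [-0.0179, -0.0084]
```

{"name": "carry_out", "arguments": {
  "commands": [
    {"x":0.2,"y":0.9,"z":-1.5,"spin":0},
    {"x":0.2,"y":0.9,"z":-1.5,"spin":0},
    {"x":0.1,"y":0.6,"z":-1.5,"spin":0},
    {"x":0.1,"y":0.5,"z":-1.2,"spin":0},
    {"x":0,"y":0,"z":-0.6,"spin":0},
    {"x":0,"y":0,"z":0,"spin":0}
  ]
}}

```text
time: 29.65
tool_pos: [0.5526, 0.0003, 0.0389]
tcp_rot: [179.7, -2.8, 78.9]
contact_force: [0.4, -0.2, -3.9]
gripper_width: 0.0212
finger_force: 112.9
```

{"name": "carry_out", "arguments": {
  "commands": [
    {"x":0,"y":0,"z":0,"spin":0},
    {"x":0,"y":0,"z":0,"spin":0}
  ],
  "hand": 1.5,
  "grip_force": 20
}}

```text
time: 29.9
tool_pos: [0.553, 0.0002, 0.0397]
tcp_rot: [179.6, -2.8, 78.9]
contact_force: [-1.1, -0.5, -3.4]
gripper_width: 0.0216
finger_force: 112.9
```

```bash
python3 st.py
```

```text
29.9 [5.53e-01 2.00e-04 3.97e-02] [-1.07 -0.5  -3.43] [ 0.431 -0.097  0.05 ] [-0.0185, 0.1954] 112.93835878372192
scene blob 219 sheet mm [-126.  -90.] [60. 58.] 35.0
scene blob 691 sheet mm [-5. 34.] [82. 98.] 0.4
turner_blade [ 0.522 -0.161  0.008] 0.75 sheet [-0.0172, 0.0312]
panel_center [ 0.524 -0.166  0.011] 0.92 sheet [-0.0142, 0.0263]
top blob 875 sheet mm [-17.  29.] [97. 79.] 89.2
top blob 341 sheet mm [-142.  -99.] [55. 59.] 10.2
panel_center [ 0.525 -0.169  0.014] 0.88 sheet [-0.0127, 0.0243]
```

{"name": "carry_out", "arguments": {
  "commands": [
    {"x":0,"y":0,"z":-0.5,"spin":0},
    {"x":0,"y":0,"z":-0.3,"spin":0},
    {"x":0,"y":0,"z":0,"spin":0}
  ]
}}

```text
time: 30.68
tool_pos: [0.5527, 0.0003, 0.0311]
tcp_rot: [179.6, -2.8, 78.9]
contact_force: [-0.9, 0.0, -1.7]
gripper_width: 0.0216
finger_force: 113.3
```

{"name": "carry_out", "arguments": {
  "commands": [
    {"x":0,"y":0,"z":0,"spin":0},
    {"x":0,"y":0,"z":0,"spin":0}
  ],
  "hand": 3,
  "grip_force": 20
}}

```text
time: 30.92
tool_pos: [0.5528, 0.0003, 0.0315]
tcp_rot: [179.6, -2.8, 78.9]
contact_force: [0.6, -0.3, 0.6]
gripper_width: 0.0304
finger_force: 0.0
```

{"name": "carry_out", "arguments": {
  "commands": [
    {"x":0,"y":0,"z":0,"spin":0},
    {"x":0,"y":0,"z":0,"spin":0}
  ],
  "hand": 1.5,
  "grip_force": 20
}}

```text
time: 31.18
tool_pos: [0.5529, 0.0003, 0.0315]
tcp_rot: [179.6, -2.8, 78.9]
contact_force: [0.2, 0.3, 1.4]
gripper_width: 0.0242
finger_force: 20.8
```

{"name": "carry_out", "arguments": {
  "commands": [
    {"x":0,"y":-0.2,"z":1.4,"spin":0},
    {"x":-0.1,"y":-0.4,"z":1.4,"spin":0},
    {"x":-0.1,"y":-0.6,"z":1.4,"spin":0},
    {"x":-0.2,"y":-0.8,"z":1.4,"spin":0},
    {"x":-0.2,"y":-0.9,"z":1.4,"spin":0},
    {"x":0,"y":0,"z":0,"spin":0}
  ]
}}

```text
time: 31.92
tool_pos: [0.5471, -0.0294, 0.1025]
tcp_rot: [179.5, -2.8, 78.8]
contact_force: [0.6, 2.4, -1.3]
gripper_width: 0.024
finger_force: 20.7
```

```bash
python3 st.py
```

```text
31.925 [ 0.5471 -0.0294  0.1025] [ 0.6   2.36 -1.26] [ 0.366 -0.073  0.029] [-0.0183, 0.1652] 20.663055181503296
scene blob 219 sheet mm [-126.  -90.] [60. 58.] 35.0
scene blob 521 sheet mm [-11.  24.] [84. 81.] 5.4
turner_grip [ 0.534 -0.07   0.116] 0.57 sheet [-0.0232, 0.1231]
turner_blade [ 0.521 -0.164  0.018] 0.46 sheet [-0.0167, 0.0286]
panel_center [ 0.524 -0.172  0.023] 0.61 sheet [-0.0131, 0.0213]
panel_center [ 0.206 -0.296  0.004] 0.43 sheet [-0.2992, -0.1641]
top blob 765 sheet mm [-15.  23.] [88. 81.] 88.1
top blob 341 sheet mm [-142.  -99.] [55. 59.] 10.2
panel_center [ 0.522 -0.172  0.027] 0.62 sheet [-0.0149, 0.0207]
```

{"name": "carry_out", "arguments": {
  "commands": [
    {"x":-0.6,"y":-2.94,"z":3.7,"spin":0},
    {"x":-0.75,"y":-3.68,"z":2.9,"spin":0},
    {"x":-0.85,"y":-4.2,"z":2.1,"spin":0},
    {"x":-0.9,"y":-4.5,"z":1.2,"spin":0},
    {"x":-0.95,"y":-4.7,"z":0.3,"spin":0},
    {"x":-0.8,"y":-3.9,"z":0.8,"spin":0},
    {"x":0,"y":0,"z":0.5,"spin":0},
    {"x":0.8,"y":3.9,"z":3,"spin":0},
    {"x":0.8,"y":3.9,"z":3,"spin":0}
  ]
}}

```text
time: 33.45
tool_pos: [0.514, -0.1882, 0.2765]
tcp_rot: [179.7, -2.8, 78.9]
contact_force: [1.1, -0.1, -1.2]
gripper_width: 0.024
finger_force: 20.2
```

```bash
cat st.py > st2.py; cat >> st2.py <<'E'
p=read_camera("top"); save(p,"t9.png",(260,130,420,290),3.5)
for pp in (p,read_camera("scene")):
    for d in models.search_frame(pp,"panel_center")[:4]:
        w=world(pp,d["point"]); print("vis",w.round(3),d["confidence"],sh(w))
E
python3 st2.py
```

```text
33.45 [ 0.514  -0.1882  0.2765] [ 1.06 -0.12 -1.2 ] [ 0.019  0.026 -0.076] [-0.0192, 0.003] 20.239500403404236
scene blob 123 sheet mm [-139.  -85.] [63. 33.] 65.2
scene blob 673 sheet mm [  -8. -127.] [106.  84.] 88.1
scene blob 251 sheet mm [-129.  104.] [59. 61.] 35.0
turner_grip [ 0.512 -0.19   0.263] 0.66 sheet [-0.0206, 0.0006]
turner_blade [ 0.516 -0.172  0.128] 0.98 sheet [-0.0207, 0.019]
turner_blade [ 0.487 -0.324  0.012] 0.46 sheet [-0.0186, -0.1354]
panel_center [ 0.489 -0.322  0.013] 0.72 sheet [-0.0168, -0.1328]
top blob 251 sheet mm [   5. -115.] [66. 41.] 80.6
top blob 315 sheet mm [-144.   97.] [56. 56.] 37.1
panel_center [ 0.488 -0.326  0.016] 0.77 sheet [-0.0174, -0.1376]
vis [0.817 0.09  0.013] 0.93 [0.2226, 0.3364]
vis [ 0.194 -0.313  0.008] 0.82 [-0.3082, -0.1835]
vis [ 0.516 -0.316  0.02 ] 0.51 [0.0082, -0.1215]
vis [0.819 0.087 0.009] 0.95 [0.2246, 0.3332]
vis [ 0.49  -0.323  0.02 ] 0.64 [-0.0164, -0.1338]
vis [ 0.206 -0.293  0.009] 0.57 [-0.3006, -0.1605]
```

```bash
python3 - <<'E'
from look import *
def tex(p,im,c,z,yaw=0):
    # sample panel-frame grid (sheet coordinates c, mm)
    g=[]
    for v in np.linspace(-38,38,13):
        row=[]
        for u in np.linspace(-32,32,11):
            w=c0+ex*(c[0]+u/1000)+ey*(c[1]+v/1000); a=pix(p,[w[0],w[1],z]); row.append(im[int(round(a[1])),int(round(a[0]))].astype(int).sum()//3)
        g.append(row)
    return np.array(g)
p=read_camera("scene")
old=cv2.imread("pics/scene6.png")[:,:,::-1]
print("now");print(tex(p,p["image"],(-.015,-.133),.02))
g=tex(p,p["image"],(-.015,-.133),.02);print(g.std())
hsv=cv2.cvtColor(p["image"],cv2.COLOR_RGB2HSV); m=((hsv[...,0]<16)&(hsv[...,1]>110)&(hsv[...,2]>60)).astype(np.uint8)
n,l,st,ce=cv2.connectedComponentsWithStats(m)
for i in range(1,n):
    if 500<st[i,4]<900:
        k=cv2.minAreaRect(np.argwhere(l==i)[:,::-1].astype(np.float32)); b=cv2.boxPoints(k)
        for z in(.003,.013,.025): print(z,[sh(ray(p,u,z)) for u in b])
        a=cv2.cvtColor(p["image"],cv2.COLOR_RGB2GRAY); e=cv2.erode((l==i).astype(np.uint8),np.ones((5,5))); print("std now",a[e>0].std(),a[e>0].mean())
hsv=cv2.cvtColor(old,cv2.COLOR_RGB2HSV); m=((hsv[...,0]<16)&(hsv[...,1]>110)&(hsv[...,2]>60)).astype(np.uint8)
n,l,st,ce=cv2.connectedComponentsWithStats(m)
for i in range(1,n):
    if 500<st[i,4]<900: a=cv2.cvtColor(old,cv2.COLOR_RGB2GRAY); e=cv2.erode((l==i).astype(np.uint8),np.ones((5,5))); print("std old",ce[i],a[e>0].std(),a[e>0].mean())
E
```

```text
now
[[105 107 108 108 109 110 111 110 113 115 112]
 [106 107 108 109 110 110 112 112 113 117 113]
 [107 107 109 111 111 112 112 115 114 116 115]
 [108 109 110 110 110 112 112 114 116 117 116]
 [108 110 110 111 112 113 113 117 117 118 120]
 [108 110 112 111 113 113 115 116 118 120 121]
 [106 110 112 112 114 114 116 117 119 120 123]
 [107 111 112 113 114 116 117 118 119 122 125]
 [107 111 112 112 115 118 120 121 123 123 126]
 [109 113 113 114 116 117 120 122 123 125 126]
 [106 113 113 116 118 118 121 122 124 126 128]
 [110 113 115 117 118 118 122 124 126 128 129]
 [113 115 116 118 119 121 123 125 125 129 130]]
5.763570013685562
0.003 [[0.0145, -0.1958], [-0.0832, -0.1969], [-0.0572, -0.0892], [0.0368, -0.0914]]
0.013 [[0.0188, -0.1891], [-0.078, -0.1901], [-0.0522, -0.0835], [0.0408, -0.0857]]
0.025 [[0.0239, -0.181], [-0.0718, -0.1821], [-0.0463, -0.0766], [0.0457, -0.0788]]
std now 5.628545931283417 127.43478260869566
0.003 [[-0.4344, 0.7631], [-0.5696, 0.8107], [-0.5242, 0.8723], [-0.3944, 0.8239]]
0.013 [[-0.4259, 0.7608], [-0.5598, 0.8079], [-0.5148, 0.8689], [-0.3863, 0.821]]
0.025 [[-0.4157, 0.758], [-0.548, 0.8046], [-0.5036, 0.8648], [-0.3765, 0.8175]]
std now 11.200964341912268 64.79419525065963
std old [212.72698413 191.6031746 ] 7.342506623813508 110.14588859416446
std old [531.83563748 228.35176651] 11.236227941562142 64.89972899728997
```

{"name": "carry_out", "arguments": {
  "commands": [
    {"x":0,"y":0,"z":0,"spin":0},
    {"x":0,"y":0,"z":0,"spin":0},
    {"x":-0.5,"y":-2.3,"z":0,"spin":0},
    {"x":-0.9,"y":-4.4,"z":0,"spin":0},
    {"x":-0.9,"y":-4.4,"z":0,"spin":0},
    {"x":-0.9,"y":-4.4,"z":0,"spin":0},
    {"x":-0.9,"y":-4.4,"z":0,"spin":0},
    {"x":-0.5,"y":-2.6,"z":0,"spin":0},
    {"x":0,"y":0,"z":0,"spin":0}
  ],
  "hand": 1.5,
  "grip_force": 110
}}

```text
time: 35.22
tool_pos: [0.4675, -0.4163, 0.2758]
tcp_rot: [179.7, -2.8, 78.8]
contact_force: [0.1, 0.9, -1.6]
gripper_width: 0.0217
finger_force: 109.5
```

```bash
python3 st.py
```

```text
35.225 [ 0.4675 -0.4163  0.2758] [ 0.11  0.92 -1.64] [-0.024  0.038  0.018] [-0.0193, -0.2297] 109.46372151374817
scene blob 222 sheet mm [-126.  -91.] [60. 61.] 35.0
scene blob 665 sheet mm [  -8. -127.] [105.  84.] 88.2
scene blob 252 sheet mm [-129.  104.] [59. 61.] 35.0
turner_grip [ 0.466 -0.417  0.265] 0.86 sheet [-0.0207, -0.2312]
turner_blade [ 0.475 -0.395  0.128] 0.63 sheet [-0.0163, -0.2075]
panel_center [ 0.489 -0.324  0.011] 0.77 sheet [-0.0166, -0.1345]
top blob 885 sheet mm [ -20. -132.] [98. 81.] 89.7
top blob 320 sheet mm [-145.   97.] [57. 56.] 73.8
top blob 340 sheet mm [-141.  -98.] [58. 59.] 10.3
turner_grip [ 0.47  -0.419  0.26 ] 0.63 sheet [-0.017, -0.2315]
turner_grip [ 0.469 -0.391  0.129] 0.61 sheet [-0.0225, -0.2048]
turner_grip [ 0.531 -0.194 -0.001] 0.53 sheet [-0.0013, 0.0003]
turner_blade [ 0.469 -0.393  0.13 ] 0.57 sheet [-0.0229, -0.2066]
panel_center [ 0.491 -0.323  0.015] 0.77 sheet [-0.0152, -0.1334]
panel_center [ 0.207 -0.295  0.004] 0.56 sheet [-0.299, -0.1625]
```

{"name": "carry_out", "arguments": {
  "commands": [
    {"x":0,"y":0,"z":-3,"spin":0},
    {"x":0,"y":0,"z":-2,"spin":0},
    {"x":0,"y":0,"z":-1,"spin":0},
    {"x":0,"y":0,"z":-0.5,"spin":0},
    {"x":0,"y":0,"z":0,"spin":0}
  ]
}}

```text
time: 36.25
tool_pos: [0.4683, -0.4149, 0.2117]
tcp_rot: [179.6, -2.8, 78.9]
contact_force: [0.5, 0.3, -2.3]
gripper_width: 0.0218
finger_force: 108.7
```

{"name": "carry_out", "arguments": {
  "commands": [
    {"x":0,"y":0,"z":-0.4,"spin":0},
    {"x":0,"y":0,"z":-0.3,"spin":0},
    {"x":0,"y":0,"z":0,"spin":0}
  ]
}}

```text
time: 36.62
tool_pos: [0.4681, -0.4148, 0.2041]
tcp_rot: [179.6, -2.8, 78.9]
contact_force: [0.1, 0.6, -2.2]
gripper_width: 0.0217
finger_force: 108.7
```

{"name": "carry_out", "arguments": {
  "commands": [
    {"x":0,"y":0,"z":-0.4,"spin":0},
    {"x":0,"y":0,"z":0,"spin":0}
  ]
}}

```text
time: 36.88
tool_pos: [0.4681, -0.4147, 0.1999]
tcp_rot: [179.7, -2.8, 78.9]
contact_force: [-0.0, -0.1, -1.7]
gripper_width: 0.022
finger_force: 108.7
```

{"name": "carry_out", "arguments": {
  "commands": [
    {"x":0,"y":0,"z":-0.3,"spin":0},
    {"x":0,"y":0,"z":0,"spin":0}
  ]
}}

```text
time: 37.12
tool_pos: [0.4684, -0.415, 0.1976]
tcp_rot: [179.6, -2.8, 78.9]
contact_force: [-0.7, -0.4, 0.7]
gripper_width: 0.0218
finger_force: 109.3
```

{"name": "carry_out", "arguments": {
  "commands": [
    {"x":0,"y":0,"z":1.0,"spin":0},
    {"x":0,"y":0,"z":0.9,"spin":0},
    {"x":0.2,"y":0.98,"z":0,"spin":0},
    {"x":0.2,"y":0.98,"z":0,"spin":0},
    {"x":0.2,"y":0.98,"z":0,"spin":0},
    {"x":0.2,"y":0.98,"z":0,"spin":0},
    {"x":0.1,"y":0.5,"z":0,"spin":0},
    {"x":0,"y":0,"z":0,"spin":0}
  ]
}}

```text
time: 38.12
tool_pos: [0.4773, -0.3703, 0.2163]
tcp_rot: [179.6, -2.8, 78.9]
contact_force: [-1.0, -0.1, -2.2]
gripper_width: 0.0214
finger_force: 109.5
```

```bash
python3 st.py
```

```text
38.125 [ 0.4773 -0.3703  0.2163] [-0.96 -0.12 -2.21] [-0.101  0.053 -0.029] [-0.0189, -0.1827] 109.46385383605957
scene blob 220 sheet mm [-125.  -91.] [60. 60.] 2.8
scene blob 661 sheet mm [  -9. -115.] [107.  83.] 88.1
scene blob 252 sheet mm [-129.  104.] [59. 61.] 35.0
turner_grip [ 0.477 -0.373  0.201] 0.68 sheet [-0.0189, -0.1856]
turner_blade [ 0.482 -0.351  0.07 ] 0.72 sheet [-0.0181, -0.1632]
panel_center [ 0.492 -0.312  0.011] 0.88 sheet [-0.0158, -0.1229]
top blob 895 sheet mm [ -19. -120.] [82. 99.] 1.0
top blob 320 sheet mm [-145.   97.] [58. 56.] 55.2
top blob 334 sheet mm [-141.  -97.] [58. 56.] 9.5
turner_blade [ 0.48  -0.35   0.069] 0.44 sheet [-0.0207, -0.1624]
panel_center [ 0.49  -0.314  0.015] 0.72 sheet [-0.0174, -0.1247]
```

{"name": "carry_out", "arguments": {
  "commands": [
    {"x":0.2,"y":0.8,"z":0,"spin":0},
    {"x":0.2,"y":0.8,"z":0,"spin":0},
    {"x":0.15,"y":0.7,"z":-0.2,"spin":0},
    {"x":0,"y":0,"z":0,"spin":0}
  ]
}}

```text
time: 39.02
tool_pos: [0.4828, -0.3469, 0.2142]
tcp_rot: [179.7, -2.8, 78.9]
contact_force: [-0.0, 0.5, -1.6]
gripper_width: 0.0216
finger_force: 109.2
```

```bash
python3 st.py
```

```text
39.025 [ 0.4828 -0.3469  0.2142] [-0.02  0.53 -1.62] [-0.095  0.033 -0.088] [-0.0182, -0.1587] 109.16684031486511
scene blob 218 sheet mm [-126.  -90.] [61. 57.] 37.9
scene blob 598 sheet mm [ -5. -98.] [81. 97.] 0.2
scene blob 250 sheet mm [-129.  104.] [59. 61.] 34.9
turner_grip [ 0.481 -0.345  0.198] 0.93 sheet [-0.0204, -0.1573]
turner_blade [ 0.49  -0.326  0.068] 0.57 sheet [-0.0157, -0.1373]
panel_center [ 0.496 -0.299  0.006] 0.64 sheet [-0.0152, -0.1092]
panel_center [ 0.207 -0.3    0.001] 0.62 sheet [-0.2982, -0.1672]
top blob 828 sheet mm [ -20. -106.] [80. 96.] -0.0
top blob 329 sheet mm [-144.   98.] [58. 55.] 10.3
top blob 342 sheet mm [-141.  -98.] [58. 60.] 47.7
turner_grip [ 0.487 -0.348  0.199] 0.47 sheet [-0.0135, -0.1588]
turner_blade [ 0.486 -0.323  0.066] 0.65 sheet [-0.0198, -0.1346]
panel_center [ 0.495 -0.302  0.012] 0.88 sheet [-0.0147, -0.1126]
```

{"name": "carry_out", "arguments": {
  "commands": [
    {"x":0,"y":0,"z":2,"spin":0},
    {"x":0,"y":0,"z":4,"spin":0},
    {"x":0.9,"y":2.8,"z":2,"spin":0},
    {"x":1.1,"y":3.6,"z":0,"spin":0},
    {"x":1.1,"y":3.6,"z":0,"spin":0},
    {"x":1.1,"y":3.6,"z":0,"spin":0},
    {"x":1.1,"y":3.6,"z":0,"spin":0},
    {"x":0,"y":0,"z":0,"spin":0}
  ]
}}

```text
time: 40.42
tool_pos: [0.5361, -0.1738, 0.2944]
tcp_rot: [179.6, -2.8, 79.0]
contact_force: [-0.5, -0.5, -2.9]
gripper_width: 0.0216
finger_force: 108.0
```

```bash
sed -i 's/panel(c,.03)/panel(c,.013)/' st.py; python3 st.py
```

```text
40.425 [ 0.5361 -0.1738  0.2944] [-0.48 -0.53 -2.9 ] [-0.118  0.058 -0.009] [-0.0004, 0.0216] 108.02548885345459
scene blob 136 sheet mm [-143.  -94.] [58. 41.] 38.6
scene blob 631 sheet mm [ -13. -107.] [83. 99.] 0.0
scene blob 252 sheet mm [-139.   97.] [60. 62.] 34.8
turner_blade [ 0.542 -0.154  0.147] 0.74 sheet [0.0014, 0.0419]
panel_center [ 0.208 -0.296  0.005] 0.89 sheet [-0.2979, -0.1631]
panel_center [ 0.494 -0.299  0.007] 0.88 sheet [-0.0165, -0.1092]
top blob 237 sheet mm [-141.  104.] [41. 58.] 70.6
panel_center [ 0.495 -0.298  0.008] 0.51 sheet [-0.0161, -0.1085]
```

{"name": "carry_out", "arguments": {
  "commands": [
    {"x":0,"y":0,"z":-4,"spin":0},
    {"x":0,"y":0,"z":-3.5,"spin":0},
    {"x":0,"y":0,"z":-1.4,"spin":0},
    {"x":0,"y":0,"z":-0.5,"spin":0},
    {"x":0,"y":0,"z":0,"spin":0}
  ]
}}

```text
time: 41.45
tool_pos: [0.5362, -0.176, 0.2014]
tcp_rot: [179.5, -2.8, 78.9]
contact_force: [1.0, 0.4, -2.7]
gripper_width: 0.0216
finger_force: 108.9
```

{"name": "carry_out", "arguments": {
  "commands": [
    {"x":0,"y":0,"z":0,"spin":0},
    {"x":0,"y":0,"z":0,"spin":0}
  ],
  "hand": 2.35,
  "grip_force": 20
}}

```text
time: 41.7
tool_pos: [0.5359, -0.1757, 0.2009]
tcp_rot: [179.6, -2.8, 78.9]
contact_force: [-0.3, 0.5, -2.5]
gripper_width: 0.024
finger_force: 36.6
```

{"name": "carry_out", "arguments": {
  "commands": [
    {"x":0,"y":0,"z":-0.3,"spin":0},
    {"x":0.3,"y":1.5,"z":-0.1,"spin":0},
    {"x":0.3,"y":1.5,"z":-0.1,"spin":0},
    {"x":0.5,"y":2.4,"z":-0.3,"spin":0},
    {"x":0,"y":0,"z":0,"spin":0}
  ],
  "hand": 2.42
}}

```text
time: 42.32
tool_pos: [0.5473, -0.1206, 0.1929]
tcp_rot: [179.6, -2.8, 79.0]
contact_force: [-0.8, 1.3, 3.5]
gripper_width: 0.0244
finger_force: 15.7
```

```bash
python3 st.py
```

```text
42.325 [ 0.5473 -0.1206  0.1929] [-0.82  1.28  3.48] [ 0.109 -0.026 -0.005] [-0.0, 0.0759] 15.724419057369232
scene blob 631 sheet mm [ -13. -107.] [83. 99.] 0.0
scene blob 251 sheet mm [-139.   97.] [60. 62.] 34.8
turner_grip [ 0.541 -0.131  0.182] 0.56 sheet [-0.0045, 0.0642]
turner_grip [ 0.533 -0.196 -0.004] 0.35 sheet [0.0013, -0.0009]
turner_blade [ 0.543 -0.143  0.049] 0.69 sheet [0.0003, 0.053]
panel_center [ 0.493 -0.301  0.007] 0.57 sheet [-0.0173, -0.112]
panel_center [ 0.207 -0.297  0.004] 0.4 sheet [-0.2986, -0.1642]
top blob 709 sheet mm [ -18. -117.] [83. 81.] 89.3
top blob 341 sheet mm [-141. -102.] [56. 59.] 10.3
panel_center [ 0.206 -0.297  0.002] 0.9 sheet [-0.2998, -0.1647]
panel_center [ 0.496 -0.301  0.01 ] 0.77 sheet [-0.0141, -0.1112]
```

{"name": "carry_out", "arguments": {
  "commands": [
    {"x":0.43,"y":2.1,"z":-0.6,"spin":0},
    {"x":0.43,"y":2.1,"z":-0.6,"spin":0},
    {"x":0.42,"y":2.05,"z":-1.2,"spin":0},
    {"x":0.42,"y":2.05,"z":-1.2,"spin":0},
    {"x":0.35,"y":1.7,"z":-1.6,"spin":0},
    {"x":0.35,"y":1.7,"z":-1.6,"spin":0},
    {"x":0.28,"y":1.4,"z":-1.9,"spin":0},
    {"x":0.28,"y":1.4,"z":-1.9,"spin":0},
    {"x":0,"y":0,"z":0,"spin":0}
  ]
}}

```text
time: 43.85
tool_pos: [0.5755, 0.0242, 0.0844]
tcp_rot: [179.8, -2.8, 78.9]
contact_force: [0.2, -0.5, -1.2]
gripper_width: 0.0243
finger_force: 15.1
```

```bash
python3 st.py
```

```text
43.85 [0.5755 0.0242 0.0844] [ 0.21 -0.51 -1.18] [-0.124  0.069  0.026] [-0.0012, 0.2234] 15.132415294647217
scene blob 219 sheet mm [-136. -100.] [61. 59.] 34.9
scene blob 632 sheet mm [ -13. -107.] [83. 99.] 0.0
turner_grip [ 0.568 -0.004  0.097] 0.87 sheet [-0.0025, 0.1941]
turner_blade [ 0.549 -0.11   0.014] 0.81 sheet [-0.0005, 0.0869]
turner_blade [ 0.565 -0.008  0.095] 0.24 sheet [-0.0055, 0.1895]
panel_center [ 0.494 -0.299  0.006] 0.7 sheet [-0.0162, -0.1099]
top blob 870 sheet mm [ -18. -110.] [98. 81.] 89.9
top blob 290 sheet mm [-143.   92.] [59. 44.] 10.4
top blob 340 sheet mm [-141. -102.] [56. 59.] 10.3
turner_blade [ 0.547 -0.11   0.015] 0.6 sheet [-0.0029, 0.0866]
panel_center [ 0.493 -0.301  0.01 ] 0.57 sheet [-0.0175, -0.1118]
```

{"name": "carry_out", "arguments": {
  "commands": [
    {"x":0.2,"y":1.0,"z":-1.7,"spin":0},
    {"x":0.15,"y":0.7,"z":-1.7,"spin":0},
    {"x":0.1,"y":0.3,"z":-1.2,"spin":0},
    {"x":0,"y":0,"z":-0.6,"spin":0},
    {"x":0,"y":0,"z":0,"spin":0}
  ]
}}

```text
time: 44.88
tool_pos: [0.5807, 0.0433, 0.034]
tcp_rot: [179.7, -2.8, 78.9]
contact_force: [-1.0, -0.6, 1.4]
gripper_width: 0.024
finger_force: 15.2
```

```bash
python3 st.py
```

```text
44.875 [0.5807 0.0433 0.034 ] [-0.99 -0.64  1.36] [-0.083  0.092  0.006] [0.0001, 0.2432] 15.214149355888367
scene blob 219 sheet mm [-136. -100.] [61. 59.] 34.9
scene blob 632 sheet mm [ -13. -107.] [83. 99.] 0.0
turner_grip [0.572 0.01  0.059] 0.71 sheet [-0.0018, 0.2084]
turner_blade [ 0.55  -0.11   0.005] 0.91 sheet [0.0004, 0.0866]
panel_center [ 0.491 -0.3    0.008] 0.94 sheet [-0.0192, -0.111]
panel_center [ 0.207 -0.295  0.005] 0.94 sheet [-0.2989, -0.1631]
top blob 869 sheet mm [ -18. -110.] [97. 81.] 89.9
top blob 335 sheet mm [-144.   97.] [59. 56.] 10.5
top blob 341 sheet mm [-141. -102.] [56. 59.] 10.3
turner_blade [ 0.547 -0.11   0.007] 0.98 sheet [-0.0027, 0.0863]
turner_blade [ 0.409 -0.069  0.002] 0.34 sheet [-0.1457, 0.0994]
panel_center [ 0.494 -0.304  0.008] 0.69 sheet [-0.0159, -0.1144]
```

{"name": "carry_out", "arguments": {
  "commands": [
    {"x":0,"y":0,"z":0,"spin":0},
    {"x":0,"y":0,"z":0,"spin":0},
    {"x":0,"y":0,"z":0,"spin":0},
    {"x":0,"y":0,"z":2,"spin":0},
    {"x":0,"y":0,"z":5,"spin":0},
    {"x":0,"y":0,"z":6,"spin":0},
    {"x":0,"y":0,"z":6,"spin":0},
    {"x":0,"y":0,"z":0,"spin":0}
  ],
  "hand": 7
}}

```text
time: 46.28
tool_pos: [0.5828, 0.0434, 0.2292]
tcp_rot: [179.1, -2.9, 78.9]
contact_force: [-0.5, -0.5, -1.1]
gripper_width: 0.0701
finger_force: 0.0
```

```bash
python3 st.py; python3 - <<'E'
from look import *
p=read_camera("scene")
marks(p,("round_a","sheet"))
for t in("dredger","palette_knife","cutter"): print(t,[world(p,d["point"]).round(3).tolist() for d in models.mark_of(p,t)[:1]])
E
```

```text
46.275 [0.5828 0.0434 0.2292] [-0.46 -0.5  -1.09] [ 0.007  0.041 -0.025] [0.0022, 0.2437] 0.0
scene blob 220 sheet mm [-135. -101.] [61. 61.] 34.9
scene blob 632 sheet mm [ -13. -107.] [83. 99.] 0.0
scene blob 104 sheet mm [-139.   81.] [29. 59.] 88.7
turner_grip [0.571 0.013 0.061] 0.63 sheet [-0.0031, 0.2113]
turner_blade [ 0.55  -0.11   0.005] 0.96 sheet [0.0001, 0.0864]
panel_center [ 0.494 -0.298  0.006] 0.75 sheet [-0.0173, -0.1089]
panel_center [ 0.548 -0.112  0.005] 0.72 sheet [-0.0009, 0.0849]
top blob 867 sheet mm [ -18. -109.] [97. 81.] 89.6
top blob 339 sheet mm [-144.   97.] [59. 56.] 10.5
top blob 342 sheet mm [-140. -101.] [59. 59.] 10.3
turner_blade [ 0.546 -0.109  0.004] 0.56 sheet [-0.0036, 0.0875]
panel_center [ 0.494 -0.299  0.01 ] 0.63 sheet [-0.0167, -0.1093]
round_a [ 0.373 -0.27   0.005] 0.66 sheet [-0.1411, -0.1054]
round_a [ 0.55  -0.112  0.003] 0.64 sheet [0.0012, 0.0853]
round_a [ 0.41  -0.077  0.005] 0.44 sheet [-0.1431, 0.0915]
sheet [ 0.535 -0.198 -0.003] 0.9 sheet [0.0035, -0.0026]
dredger [[0.509, -0.576, 0.002]]
palette_knife [[0.441, -0.482, 0.002]]
cutter [[0.471, 0.536, -0.0]]
```

All is in place: the panel lies flat and base-up, the turner lies flat and clear of it, and the other things have not moved.

```bash
python3 -c "
from plant import job_done
print(job_done())"
```

```text
the job is handed in; nothing more can be done
None
```

The panel lies flat and base-up on the sheet with the turner flat and clear of it, handed in at about 46 s. I departed from the task in three ways: the second grip was near-vertical rather than slanted, I flipped the panel end over end by swinging the loosely held turner up (the moves allow no wrist roll), and it first landed on the lip, so I pushed it back with the blade.

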